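# Set up a survey reflector on its levelling base

## Task

Take the dust cap off the three-footed levelling base and lay it in the square wooden tray, flat with its knob up. Then build up the reflector on the base in this order, each part upright and fully seated in the recess of the one below before you take the next: the wide drum adapter, the tall column, and last the round reflector head. Let go of everything and leave the screwdriver, battery and eye loupe where they lie.

Things in the scene. Friction and masses are not known exactly. Their poses are not given: they have to be found in the camera images.
- base: Grey levelling base of a survey instrument, fixed to the bench: three lobes (reach 67 mm from the centre) on three dark foot screws, round middle 84 mm across. A round recess 66 mm across and 7 mm deep in its top: rim at 51 mm, floor (seat) at 44 mm above the bench. At the start the cap sits in the recess. Origin: centre of its underside, on the bench; z up; x points to the lobe with the little green bubble level.
- tray: Shallow square tray of light wood, 130 x 130 mm outside, 16 mm high, walls and floor 5 mm thick (inside 120 x 120 mm); fixed to the bench. Origin: centre of its underside; z up; x and y along its sides.
- cap: Grey round dust cap, 42 mm high in all: foot 58 mm across and 9 mm high, flange 76 mm across from 9 to 14 mm, and on it a black upright knob 26 mm across from 14 to 42 mm (grip it there). 0.12 kg. Starts upright in the recess of the base. Origin: centre of its foot's underside; z up along the knob.
- adapter: Wide squat drum, dark steel with a bright rim: 58 mm across, 46 mm high, standing upright on the bench. Dish in its top 52 mm across and 6 mm deep (floor 40 mm above its underside); its foot is chamfered 2 mm. About 0.35 kg. Origin: centre of its underside; z up.
- column: Plain aluminium column, 44 mm across, 90 mm high, two dark bands near its foot, standing upright on the bench. Dish in its top 39 mm across and 6 mm deep (floor 84 mm above its underside); foot chamfered 2 mm. About 0.28 kg. Origin: centre of its underside; z up.
- head: Reflector head: a white drum 50 mm across and 30 mm thick standing on edge, glass on one flat face, on a dark round foot 31 mm across; standing upright, 62 mm high. The drum's axis is the head's x axis, 37 mm above the underside; the flat faces lie at x = -15 mm (glass) and x = +15 mm: grip across them. Foot chamfered 2 mm, 12 mm of it shows below the drum. About 0.22 kg. Origin: centre of the foot's underside; z up.
- driver: Bystander: a loose screwdriver with a grey handle, 170 mm long, lying on the bench; leave it. Origin: its middle, on the bench; x along it towards the tip.
- battery: Bystander: a loose black battery block 70 x 45 x 30 mm; leave it. Origin: centre of its underside; x along its 70 mm side.
- loupe: Bystander: a loose dark waisted eye loupe, 40 mm across and 34 mm high, standing; leave it. Origin: centre of its underside; z up.
Mind the look-alikes: they are no part of the job. What is shaped like the head but yellow is not meant.

How it is judged:
On the way, in this order (a step that is already met when the one before it is completed fails the run):
1. the dust cap lies flat in the tray (x of cap in the frame of tray between -0.026 and 0.026 m and y of cap in the frame of tray between -0.026 and 0.026 m and z of cap in the frame of tray between 0.001 and 0.009 m and angle between cap's own z axis and vertical below 0.08 rad), for 0.2 s.
2. the adapter is seated upright in the recess of the base (horizontal distance between adapter and base below 0.008 m and z of adapter in the frame of base between 0.04 and 0.048 m and angle between adapter's own z axis and vertical below 0.08 rad), for 0.2 s.
3. the column is seated upright in the dish of the adapter (all of step 2 and horizontal distance between column and adapter below 0.008 m and z of column in the frame of adapter between 0.036 and 0.044 m and angle between column's own z axis and vertical below 0.08 rad), for 0.2 s.
4. the head is seated upright in the dish of the column (all of step 3 and horizontal distance between head and column below 0.008 m and z of head in the frame of column between 0.08 and 0.088 m and angle between head's own z axis and vertical below 0.08 rad), for 0.2 s.
At the end, for the whole second after the job is handed in: Cap flat, knob up, on the tray floor; adapter in the base's recess, column in the adapter's dish, head in the column's dish, each upright (0.08 rad), within 8 mm of the centre of the one below and within 4 mm of full depth; all released and at rest (all of step 1 and all of step 4 and linear speed of each of cap, adapter, column, head below 0.02 m/s and contact force between the fingers and cap below 0.1 N and contact force between the fingers and adapter below 0.1 N and contact force between the fingers and column below 0.1 N and contact force between the fingers and head below 0.1 N); the robot touches nothing.
It fails at once if a bystander (screwdriver, battery or loupe) is pushed more than 25 mm from its place (distance of any of driver, battery, loupe from where it was at the start of the episode above 0.025 m).
It also fails if it takes over 128 s, if anything falls off the work surface, if the arm or the gripper's body presses on something with over 40 N, if the wrist force passes 120 N, or if a joint passes its speed limit or range.

## Robot

A 6-joint arm with a two-finger parallel gripper is mounted at the origin on the work surface. World frame = base frame: x ahead of the robot, y to its left, z up, the work surface at z = 0. Lengths are in m, angles in rad, forces in N, time in s.
With the tool pointing down it reaches from about 0.25 to 0.775 m from the base axis. Payload 4 kg.
Tool frame: the origin (TCP) lies at the very end of the fingers, on their centre line; the grasp point (between the pads) lies 19 mm behind it (robot.grip_point_offset is the distance from the TCP to the grasp point, in m); z points along the fingers, x is the direction in which the jaws open and shut, and the axes are right-handed (so a half turn about z gives the same grasp; the last joint's range is limited). The gripper opens to 94 mm and grips with 3 to 60 N. Pads are 16 mm wide; open, the fingers measure 119 mm over their backs; the gripper's body (75 mm by 177 mm) begins 78 mm behind the grasp point.
Start: joints at [-1.367, 0.087, 1.371, -0, 1.684, -0.103], TCP at [0.166, -0.524, 0.184] pointing down, gripper open.
Joint ranges: [-3.1, 3.1], [-0.76, 2.03], [0.27, 2.55], [-1.08, 4.22], [0.17, 2.65], [-2.57, 2.57]. Speed limits (rad/s): [2.79, 2.79, 3.14, 3.14, 3.14, 3.14].

## Interface

Orientations are given as [roll, pitch, yaw] about the fixed x, y, z axes, in that order (R = Rz(yaw) Ry(pitch) Rx(roll)).
In Python, from bench import robot gives the robot as it stands.
- The arm moves only by the shell command python3 -m inch 'ROWS'. ROWS is text: rows parted by semicolons, each of 5 numbers parted by spaces: the shift along the tool's x, y, z in cm, then the turn about the tool's z in rad, then the closure, from 0 (fully open) to 1 (shut). In form: tx ty tz spin claw; .... A call has 1 to 20 rows; each row is the pose to reach, as a shift and turn from the pose measured when the call began, along the tool's axes at that moment; what a row does not reach only later rows make up. A row lasts 1/12 s, in which the tool goes at most 41.7 mm and 7.16 degrees, less where a joint would pass 70% of its speed; a pose out of reach is approached as far as the arm can. A call with a gripper value outside its range is refused whole. The fingers move at their own pace and stop on an object; the grip force is fixed at half the most. Time passes only in rows, so rows that repeat a pose let the fingers close. It gives the time, the measured TCP pose, the force and the opening at its end, in the units of the state.
- robot.get_obs(): the state, without advancing time (a new reading comes with each control period).
- robot.snapshot(name): name is "scene" or "top" or "wrist"; returns (picture, depth): 400x640x3 uint8, blue, green, red; 400x640 float32, m along the optical axis (not along the pixel's ray), 0 where there is no reading.
- robot.camera_info(name): a dict with "K" (3x3 intrinsics, pixels), "extrinsics" (4x4, takes a point from world to camera coordinates); the wrist camera has in their place "mount" (4x4, takes a point from camera to tool coordinates, whose origin is the TCP and whose axes are the tool frame's). Camera axes: x right, y down, z forward; pixel columns grow to the right and rows downward; lengths in m; the calibration is good to about 2 mm. A picture is of the moment at which its call begins: read the wrist's pose just before it. camera_info takes no time and is no camera call.
- robot.close_job(): hands the job in, once; it reports no verdict.
The state is a dict: "time": time; "joint_positions": joint angles; "qvel": joint speeds; "joint_torque": joint torques, N m; "tool_pos": TCP position; "ee_rot": TCP orientation; "wrist_force": force on the tool from outside, world axes, zero at the start; "wrist_torque": the same for the moment, N m; "width": finger opening in m.
Only numpy, scipy, OpenCV 4.12 (cv2) and the standard library are available. Lean on these libraries where they do the work, as an engineer would, in place of code of your own. Each camera call takes 0.05 s, during which the arm holds its last target.

## Working session

There is one attempt and no reset: what is moved stays moved. The work goes in short steps, Python scripts to look and compute and a shell command to move; the robot and the scene stay as the last step left them, time stands still between calls to the robot, and variables do not carry over. Pictures are saved under pics/ and viewed, and the job is handed in when it is done.

```bash
ls; mkdir -p pics; python3 - <<'E'
from bench import robot
import cv2, numpy as np
print(robot.get_obs())
for n in ["scene","top","wrist"]:
    p,d=robot.snapshot(n); cv2.imwrite(f"pics/{n}0.png",p); np.save(f"pics/{n}0.npy",d)
    print(n,robot.camera_info(n), d.min(), d.max())
E
```

```text
pics
{'time': 0.0, 'joint_positions': array([-1.36710952e+00,  8.79526132e-02,  1.37222839e+00, -4.71559132e-06,
        1.68359044e+00, -1.03083670e-01]), 'qvel': array([-1.97836121e-03,  3.39865993e-04,  1.08087657e-03,  1.05514756e-03,
        6.38643378e-05,  7.76505040e-04]), 'joint_torque': array([-7.57675070e-05, -3.40178275e+01, -3.02432942e+01,  7.18917092e-02,
        3.28360533e-02, -1.62543643e-04]), 'tool_pos': array([ 0.16597298, -0.52374414,  0.18261865]), 'ee_rot': array([-3.14137311e+00,  2.16770725e-03, -1.26402613e+00]), 'wrist_force': array([-0.24222868, -0.15430738, -0.57322087]), 'wrist_torque': array([ 0.01722899,  0.03844693, -0.04861038]), 'width': 0.09405340226421326}
scene {'K': array([[384.82731939,   0.        , 316.56757776],
       [  0.        , 384.82731939, 195.57565338],
       [  0.        ,   0.        ,   1.        ]]), 'extrinsics': array([[-0.36149899,  0.93213667, -0.020969  ,  0.23241734],
       [ 0.53590253,  0.1893235 , -0.82277888, -0.27588148],
       [-0.76297245, -0.30867107, -0.56797466,  1.37852958],
       [ 0.        ,  0.        ,
[... 408 characters left out ...]
170e-01,  3.03226315e-03, -9.94078810e-01,
         1.14259764e+00],
       [ 0.00000000e+00,  0.00000000e+00,  0.00000000e+00,
         1.00000000e+00]])} 0.0 2.082104
wrist {'K': array([[350.71075051,   0.        , 323.82183088],
       [  0.        , 350.71075051, 203.62413303],
       [  0.        ,   0.        ,   1.        ]]), 'mount': array([[ 9.99999979e-01, -2.04246613e-04,  1.14710222e-06,
         5.01795723e-04],
       [ 1.98162381e-04,  9.71541636e-01,  2.36868760e-01,
        -6.89495354e-02],
       [-4.94940996e-05, -2.36868755e-01,  9.71541657e-01,
        -1.99583083e-01],
       [ 0.00000000e+00,  0.00000000e+00,  0.00000000e+00,
         1.00000000e+00]])} 0.0 1.3427184
```

View pics/top0.png

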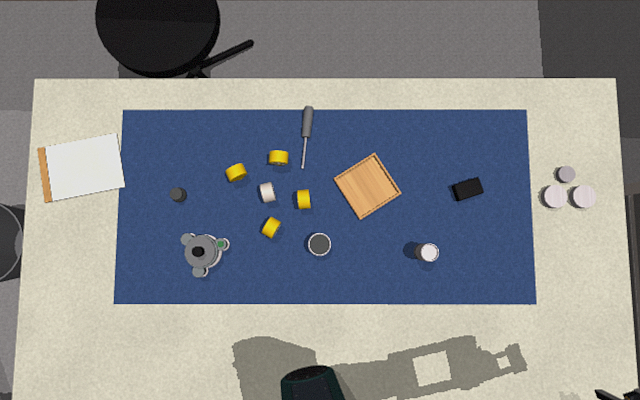

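View pics/scene0.png

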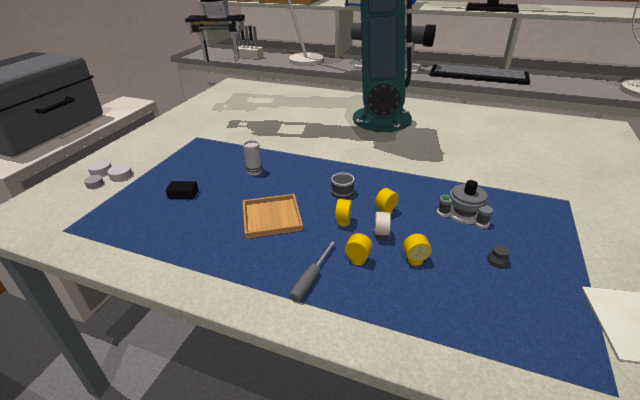

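View pics/wrist0.png

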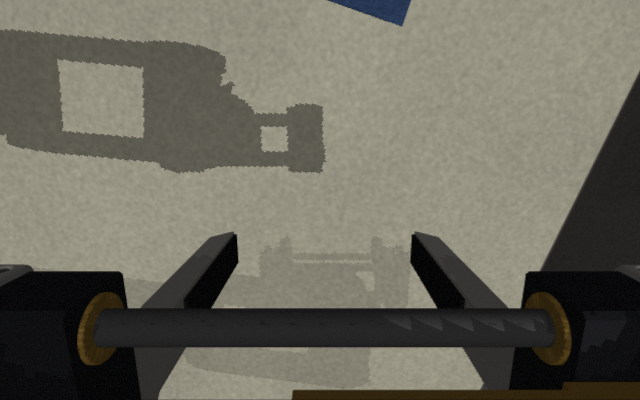

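```bash
cat > h.py <<'E'
import numpy as np, cv2
from scipy.spatial.transform import Rotation as R
from bench import robot
def cam(n,obs=None):
    c=robot.camera_info(n); K=c["K"]
    if n=="wrist":
        T=np.eye(4); T[:3,:3]=R.from_euler('xyz',obs['ee_rot']).as_matrix(); T[:3,3]=obs['tool_pos']
        return K, T@c["mount"]     # cam->world
    return K, np.linalg.inv(c["extrinsics"])
def ray(n,u,v,z,obs=None):
    K,T=cam(n,obs); d=T[:3,:3]@np.linalg.inv(K)@[u,v,1.]
    o=T[:3,3]; return o+d*(z-o[2])/d[2]
def pt(n,u,v,d,obs=None):
    K,T=cam(n,obs); return T[:3,:3]@(np.linalg.inv(K)@[u,v,1.]*d)+T[:3,3]
def cloud(n,d,obs=None):
    K,T=cam(n,obs); v,u=np.mgrid[:d.shape[0],:d.shape[1]]
    P=np.stack([(u-K[0,2])/K[0,0]*d,(v-K[1,2])/K[1,1]*d,d],-1)
    return P@T[:3,:3].T+T[:3,3]
def tool(p,obs):  # world point in tool frame (cm)
    M=R.from_euler('xyz',obs['ee_rot']).as_matrix()
    return M.T@(np.array(p)-obs['tool_pos'])*100
def state():
    o=robot.get_obs(); print('t%.2f'%o['time'],o['tool_pos'].round(4),o['ee_rot'].round(3),'F',o['wrist_force'].round(1),'w%.4f'%o['width']); return o
E
python3 - <<'E'
from h import *
p=cv2.imread("pics/top0.png"); d=np.load("pics/top0.npy"); W=cloud("top",d)
hs=cv2.cvtColor(p,cv2.COLOR_BGR2HSV)
# non-mat: points above mat by depth
m=((W[...,2]>0.007)&(W[...,2]<0.13)&(d>0)).astype(np.uint8)
m[:110]=m[:110]*0; m[:, :115]=0; m[:,535:]=0; m[300:]=0
n,l,s,c=cv2.connectedComponentsWithStats(m)
for i in range(1,n):
    if s[i,4]>40:
        q=W[l==i]; t=q[:,2]>q[:,2].max()-.006
        print(c[i].round(),s[i,4],'zmax %.3f'%q[:,2].max(),'topmean',q[t].mean(0).round(4),'bb',q.min(0).round(3),q.max(0).round(3))
cv2.imwrite("pics/crop0.png",cv2.resize(p[140:280,160:340],None,fx=4,fy=4,interpolation=cv2.INTER_CUBIC))
s=cv2.imread("pics/scene0.png")
cv2.imwrite("pics/crop1.png",cv2.resize(s[165:275,320:520],None,fx=4,fy=4,interpolation=cv2.INTER_CUBIC))
E
```

```text
[307. 129.] 327 zmax 0.030 topmean [0.818  0.0445 0.0263] bb [0.697 0.029 0.008] [0.853 0.059 0.03 ]
[279. 157.] 267 zmax 0.066 topmean [0.718  0.1182 0.062 ] bb [0.703 0.094 0.017] [0.734 0.143 0.066]
[368. 185.] 606 zmax 0.023 topmean [ 0.6453 -0.112   0.0189] bb [ 0.56  -0.203  0.007] [ 0.738 -0.027  0.023]
[236. 172.] 281 zmax 0.068 topmean [0.6816 0.2301 0.0633] bb [0.657 0.201 0.007] [0.703 0.254 0.068]
[118. 175.] 45 zmax 0.012 topmean [0.6768 0.5483 0.0085] bb [0.66  0.535 0.007] [0.699 0.558 0.012]
[468. 188.] 498 zmax 0.036 topmean [ 0.6386 -0.3788  0.0321] bb [ 0.609 -0.415  0.007] [ 0.669 -0.338  0.036]
[268. 192.] 245 zmax 0.067 topmean [0.6284 0.1449 0.0626] bb [0.602 0.126 0.007] [0.654 0.166 0.067]
[178. 194.] 198 zmax 0.040 topmean [0.6263 0.3856 0.0358] bb [0.606 0.363 0.007] [0.644 0.4   0.04 ]
[304. 199.] 230 zmax 0.067 topmean [0.6107 0.0526 0.0632] bb [0.586 0.036 0.028] [0.635 0.07  0.067]
[271. 227.] 256 zmax 0.066 topmean [0.5375 0.1358 0.0619] bb [0.512 0.111 0.018] [0.566 0.158 0.066]
[203. 251.] 1302 zmax 0.091 topmean [0.4759 0.3113 0.0871] bb [0.411 0.248 0.007] [0.523 0.365 0.091]
[319. 244.] 397 zmax 0.052 topmean [0.4936 0.0085 0.0482] bb [ 0.469 -0.015  0.033] [0.522 0.039 0.052]
[426. 251.] 374 zmax 0.096 topmean [ 0.4746 -0.2604  0.0923] bb [ 0.454 -0.277  0.007] [ 0.497 -0.234  0.096]
```

View pics/crop0.png

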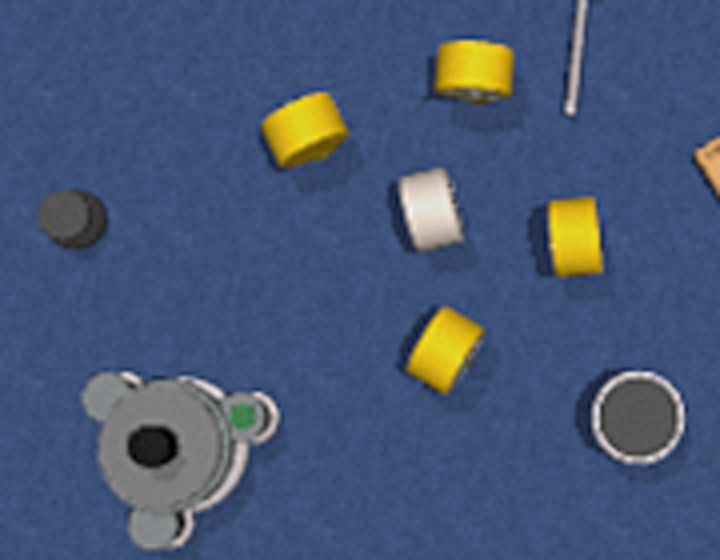

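View pics/crop1.png

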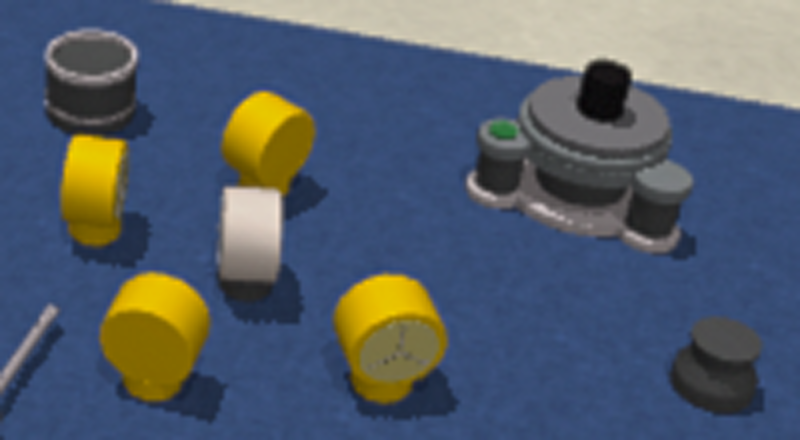

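Candidates, in top-view pixels: the white drum at (267,192) is the head. The yellow ones at (236,172), (278,157), (304,199) and (271,227) are decoys. The adapter is the dark drum with a bright rim at (319,244), and the loupe at (178,194) is the other dark drum. The column is at (428,253); the pale discs at (555,196) are off the mat. The cap sits on the base at (200,251). Both crops confirm these choices.

```bash
python3 - <<'E'
from h import *
p=cv2.imread("pics/top0.png")
kn=ray("top",198.0,251.2,.086); print('knob',kn)
g=p.max(2)
m=(g<40).astype(np.uint8); m[:235]=0;m[270:]=0;m[:,:185]=0;m[:,215:]=0
M=cv2.moments(m); print(M['m10']/M['m00'],M['m01']/M['m00'],M['m00'], ray("top",M['m10']/M['m00'],M['m01']/M['m00'],.084))
# tray corners: wood colour
hs=cv2.cvtColor(p,cv2.COLOR_BGR2HSV)
w=cv2.inRange(hs,(8,70,100),(22,255,255)); w[:140]=0;w[230:]=0;w[:,:320]=0;w[:,415:]=0
c=max(cv2.findContours(w,0,2)[0],key=cv2.contourArea)
r=cv2.minAreaRect(c);print(r); cs=[ray("top",*q,.014) for q in cv2.boxPoints(r)];print(np.round(cs,4),np.mean(cs,0)); cs=np.array(cs);print(np.linalg.norm(cs-np.roll(cs,1,0),axis=1))
o=state(); print(tool([kn[0],kn[1],.2],o))
E
```

```text
knob [0.476201   0.30941155 0.086     ]
197.77894736842106 251.3684210526316 95.0 [0.47576505 0.3104655  0.084     ]
((366.93499755859375, 185.39889526367188), (49.86986541748047, 49.809783935546875), 57.2647705078125)
[[ 0.6683 -0.0227  0.014 ]
 [ 0.7409 -0.1346  0.014 ]
 [ 0.6283 -0.2042  0.014 ]
 [ 0.5572 -0.093   0.014 ]] [ 0.64867212 -0.1136358   0.014     ]
[0.13149089 0.13336938 0.13233008 0.13199103]
t0.15 [ 0.166  -0.5239  0.1829] [-3.141e+00  2.000e-03 -1.264e+00] F [-1.2  0.9 -0.5] w0.0943
[-70.07563191 -54.73700223  -1.5866993 ]
```

```bash
python3 -m inch '-70 -54.7 -3 -1.264 0;-70 -54.7 -3 -1.264 0;-70 -54.7 -3 -1.264 0;-70 -54.7 -3 -1.264 0;-70 -54.7 -3 -1.264 0;-70 -54.7 -3 -1.264 0;-70 -54.7 -3 -1.264 0;-70 -54.7 -3 -1.264 0;-70 -54.7 -3 -1.264 0;-70 -54.7 -3 -1.264 0;-70 -54.7 -3 -1.264 0;-70 -54.7 -3 -1.264 0;-70 -54.7 -3 -1.264 0;-70 -54.7 -3 -1.264 0;-70 -54.7 -3 -1.264 0;-70 -54.7 -3 -1.264 0;-70 -54.7 -3 -1.264 0;-70 -54.7 -3 -1.264 0;-70 -54.7 -3 -1.264 0;-70 -54.7 -3 -1.264 0'
```

```text
time: 1.82
tool_pos: [0.4566, 0.2585, 0.2119]
ee_rot: [-3.14, 0.001, 0.001]
wrist_force: [0.1, -0.1, -0.2]
width: 0.0938
```

```bash
python3 -m inch '1.95 -5.1 1 0 0;1.95 -5.1 1 0 0;1.95 -5.1 1 0 0;1.95 -5.1 1 0 0;1.95 -5.1 1 0 0'; cat > snap.py <<'E'
import sys
from h import *
o=state(); p,d=robot.snapshot("wrist"); np.save("pics/%s.npy"%sys.argv[1],d); cv2.imwrite("pics/%s.png"%sys.argv[1],p)
import pickle; pickle.dump(o,open("pics/%s.pkl"%sys.argv[1],"wb"))
E
python3 snap.py w1
```

```text
time: 2.23
tool_pos: [0.4758, 0.3086, 0.2019]
ee_rot: [-3.141, 0.001, 0.0]
wrist_force: [0.5, -1.0, -0.2]
width: 0.094
t2.23 [0.4758 0.3086 0.2019] [-3.141e+00  1.000e-03  0.000e+00] F [ 0.5 -1.  -0.2] w0.0940
```

View pics/w1.png

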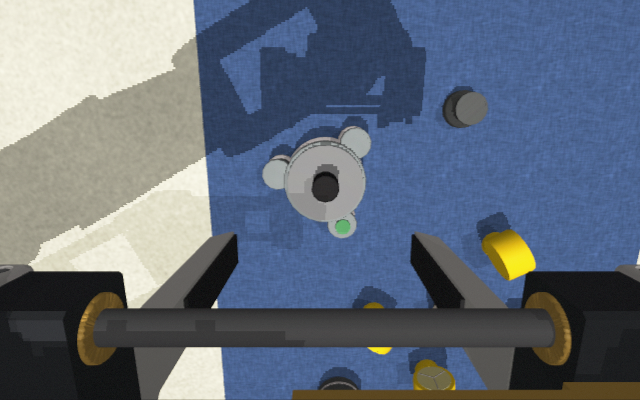

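The wrist picture shows the cap flange at (325,180) and the knob top at (326,187), between the fingers.

```bash
cat > knob.py <<'E'
from h import *; import pickle
o=pickle.load(open("pics/w1.pkl","rb")); p=cv2.imread("pics/w1.png"); 
K,T=cam("wrist",o)
def fit(mask,z,tag):
    c=max(cv2.findContours(mask,0,1)[0],key=cv2.contourArea)[:,0]
    P=np.array([ray("wrist",*q,z,o) for q in c.astype(float)]); (x,y),r=cv2.minEnclosingCircle((P[:,:2]*1000).astype(np.float32)); print(tag,cv2.contourArea(c),x,y,'r',r)
m=(p.max(2)<75).astype(np.uint8); m[:160]=0;m[205:]=0;m[:,:305]=0;m[:,345:]=0
fit(m,.086,'knob')
g=p.astype(int); print(g[180,300],g[210,325],g[187,326],g[168,326],g[200,326])
E
python3 knob.py; python3 - <<'E'
import cv2
p=cv2.imread("pics/w1.png"); cv2.imwrite("pics/w1c.png",cv2.resize(p[115:245,250:400],None,fx=5,fy=5,interpolation=2))
E
```

```text
knob 622.0 477.3377990722656 316.1943664550781 r 14.146735191345215
[162 165 166] [145 145 146] [46 46 49] [99 97 99] [41 42 43]
```

View pics/w1c.png

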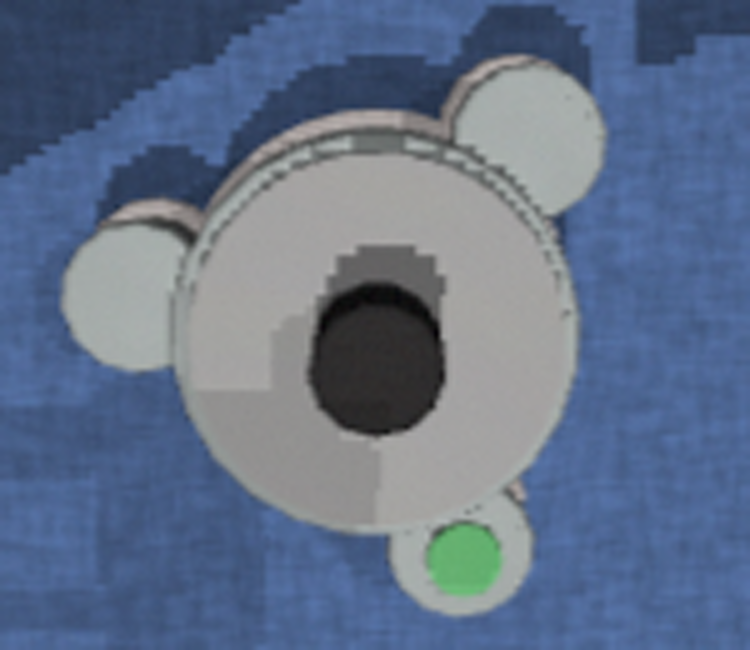

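```bash
python3 - <<'E'
from h import *; import pickle
o=pickle.load(open("pics/w1.pkl","rb"))
f=lambda x,y:(250+x/5-.4,115+y/5-.4)
print(ray("wrist",*f(377,371),.086,o),ray("wrist",*f(381,342),.058,o))
print('knob width',ray("wrist",*f(445,371),.086,o)-ray("wrist",*f(309,371),.086,o))
print('bubble',ray("wrist",*f(464,559),.051,o))
E
```

```text
[0.47744225 0.31379041 0.086     ] [0.47832379 0.31407158 0.058     ]
knob width [2.49323014e-02 3.52520299e-06 0.00000000e+00]
bubble [0.49578248 0.26675531 0.051     ]
```

```bash
python3 -m inch '0.15 -0.5 4 0 0.3;0.15 -0.5 8 0 0.3;0.15 -0.5 11 0 0.3;0.15 -0.5 13 0 0.3;0.15 -0.5 14 0 0.3;0.15 -0.5 14 0 0.3;0.15 -0.5 14 0 0.3'
```

```text
time: 2.87
tool_pos: [0.478, 0.313, 0.0637]
ee_rot: [-3.14, -0.001, -0.002]
wrist_force: [0.2, -0.4, 0.3]
width: 0.0656
```

```bash
python3 -m inch '0 0 0 0 1;0 0 0 0 1;0 0 0 0 1;0 0 0 0 1;0 0 0 0 1;0 0 0 0 1;0 0 0 0 1;0 0 0 0 1;0 0 0 0 1;0 0 0 0 1'
```

```text
time: 3.7
tool_pos: [0.4783, 0.3134, 0.0646]
ee_rot: [-3.139, -0.002, -0.001]
wrist_force: [-1.4, 0.1, 4.2]
width: 0.0024
```

```bash
python3 snap.py w2; python3 - <<'E'
import cv2
from h import *
p,d=robot.snapshot("top"); cv2.imwrite("pics/top2.png",p); s,_=robot.snapshot("scene")
a=cv2.resize(p[200:300,150:260],None,fx=4,fy=4,interpolation=2);b=cv2.resize(s[165:265,420:530],None,fx=4,fy=4,interpolation=2)
cv2.imwrite("pics/c2.png",np.hstack([a[:400],b[:400]])[:, :800])
E
```

```text
t3.70 [0.4783 0.3134 0.0646] [-3.139e+00 -2.000e-03 -1.000e-03] F [-1.4  0.1  4.2] w0.0024
```

View pics/w2.png

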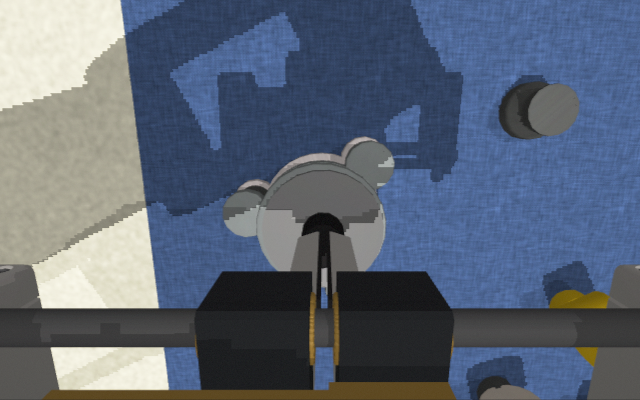

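View pics/c2.png

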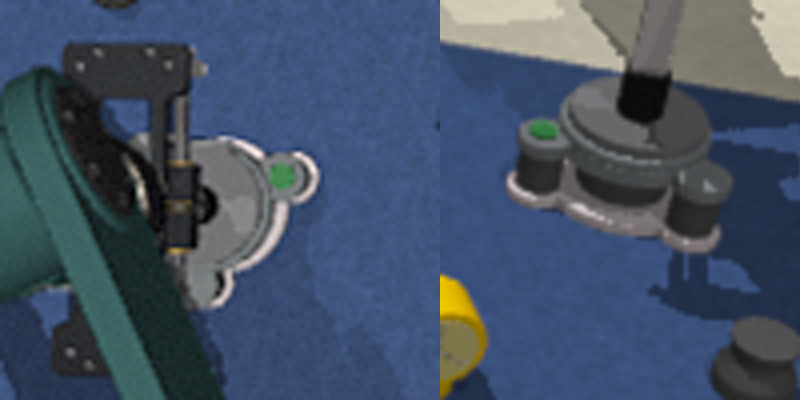

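```bash
python3 - <<'E'
from h import *; import pickle
o=pickle.load(open("pics/w2.pkl","rb"))
d=np.load("pics/w2.npy"); W=cloud("wrist",d,o)
for u,v in [(321,165),(320,180),(300,200),(260,222),(383,222),(323,218),(323,226),(335,240),(310,240),(323,235)]: print(u,v,W[v,u].round(4), ray("wrist",u,v,.058,o).round(4))
E
python3 - <<'E'
import cv2
p=cv2.imread("pics/w2.png"); cv2.imwrite("pics/w2c.png",cv2.resize(p[150:290,245:400],None,fx=5,fy=4,interpolation=2))
E
```

```text
321 165 [0.4773 0.3536 0.0494] [0.4774 0.3547 0.058 ]
320 180 [0.4767 0.3454 0.0563] [0.4767 0.3457 0.058 ]
300 200 [0.4645 0.3332 0.0566] [0.4646 0.3335 0.058 ]
260 222 [0.4381 0.3169 0.0484] [0.4399 0.3197 0.058 ]
383 222 [0.5167 0.3172 0.0502] [0.5153 0.3196 0.058 ]
323 218 [0.4785 0.3259 0.071 ] [0.4785 0.3222 0.058 ]
323 226 [0.4785 0.3253 0.0845] [0.4785 0.3171 0.058 ]
335 240 [0.4844 0.3226 0.0992] [0.4859 0.308  0.058 ]
310 240 [0.472  0.3225 0.0987] [0.4704 0.308  0.058 ]
323 235 [0.4784 0.3204 0.0849] [0.4785 0.3113 0.058 ]
```

View pics/w2c.png

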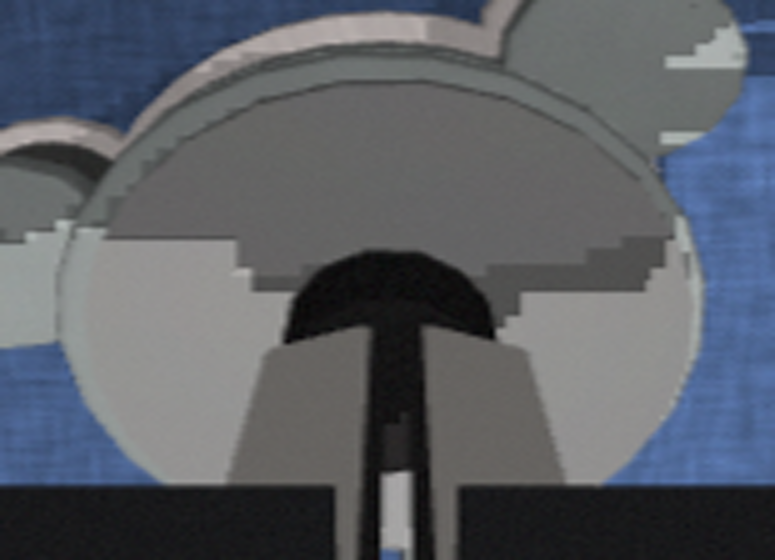

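```bash
python3 - <<'E'
from h import *; import pickle
print(robot.grip_point_offset, [a for a in dir(robot) if a[0]!='_'])
for n in ["w1","w2"]:
    o=pickle.load(open(f"pics/{n}.pkl","rb")); d=np.load(f"pics/{n}.npy"); W=cloud("wrist",d,o)
    px=[(234,237),(233,240),(415,237),(419,240),(190,305),(150,398)] if n=="w1" else [(314,231),(312,233),(316,234),(336,232),(338,236),(300,265)]
    for u,v in px: print(n,u,v,'depth %.4f'%d[v,u],tool(W[v,u],o).round(2))
E
```

```text
0.0188 ['IKError', 'camera_info', 'close_job', 'get_obs', 'grip_point_offset', 'snapshot']
w1 234 237 depth 0.1835 [-4.64 -0.77 -2.55]
w1 233 240 depth 0.1828 [-4.68 -0.64 -2.65]
w1 415 237 depth 0.1826 [ 4.81 -0.8  -2.64]
w1 419 240 depth 0.1781 [ 4.89 -0.8  -3.11]
w1 190 305 depth 0.1231 [-4.64 -0.45 -8.85]
w1 150 398 depth 0.0988 [ -4.85   0.84 -11.66]
w2 314 231 depth 0.1889 [-0.47 -0.91 -1.95]
w2 312 233 depth 0.1852 [-0.57 -0.92 -2.34]
w2 316 234 depth 0.1841 [-0.35 -0.9  -2.45]
w2 336 232 depth 0.1878 [ 0.71 -0.89 -2.07]
w2 338 236 depth 0.1806 [ 0.79 -0.92 -2.81]
w2 300 265 depth 0.1446 [-0.93 -0.93 -6.51]
```

The finger depth shows they end about 19–20 mm behind the reported TCP: the tips are at tool z ≈ -1.95 cm. That explains the jaws closing just above the 86 mm knob top. The cap hasn't moved, with the knob's far edge at y 0.326 and its centre at y 0.313. I'll set heights from the real tips: tip z = tool z + 0.0195.

```bash
python3 -m inch '0 0 -3 0 0.4;0 0 -3 0 0.4;0 0 -3 0 0.4;0 0 -3 0 0.4;0 0 -3 0 0.4;0 0 -3 0 0.4' ; python3 snap.py w3; python3 -m inch '-0.05 0 2 0 0.4;-0.05 0 4 0 0.4;-0.05 0 5 0 0.4;-0.05 0 5 0 0.4;-0.05 0 5 0 0.4'
```

```text
time: 4.35
tool_pos: [0.4777, 0.3128, 0.0929]
ee_rot: [-3.14, -0.0, -0.002]
wrist_force: [0.1, 0.8, -0.3]
width: 0.037
t4.35 [0.4777 0.3128 0.0929] [-3.14e+00 -0.00e+00 -2.00e-03] F [ 0.1  0.8 -0.3] w0.0370
time: 4.82
tool_pos: [0.4768, 0.3126, 0.0423]
ee_rot: [-3.141, 0.001, -0.001]
wrist_force: [-0.1, -0.6, 0.0]
width: 0.0563
```

View pics/w3.png

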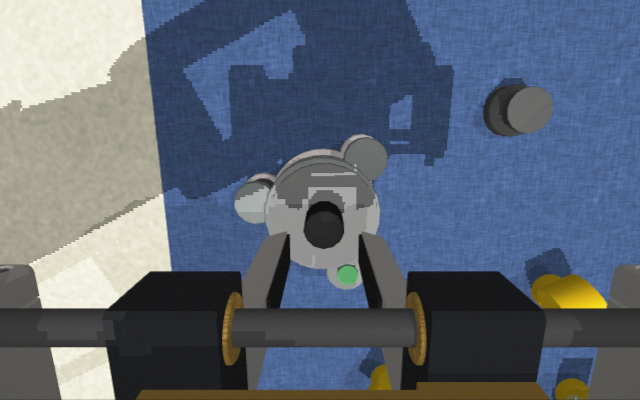

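The knob at (324,226) was centred between the jaws and there was no contact on the way down. Closing now.

```bash
python3 -m inch '0 0 0 0 1;0 0 0 0 1;0 0 0 0 1;0 0 0 0 1;0 0 0 0 1;0 0 0 0 1;0 0 0 0 1'
```

```text
time: 5.4
tool_pos: [0.4773, 0.3128, 0.043]
ee_rot: [-3.141, -0.0, -0.001]
wrist_force: [-0.6, -0.1, 2.0]
width: 0.0254
```

```bash
python3 -m inch '0 0 -3 0 1;0 0 -6 0 1;0 0 -9 0 1;0 0 -11 0 1;0 0 -11 0 1;0 0 -11 0 1'; python3 snap.py w4
```

```text
time: 5.9
tool_pos: [0.4776, 0.3129, 0.1535]
ee_rot: [-3.14, -0.002, -0.001]
wrist_force: [-0.6, 0.1, -1.4]
width: 0.0254
t5.90 [0.4776 0.3129 0.1535] [-3.14e+00 -2.00e-03 -1.00e-03] F [-0.6  0.1 -1.4] w0.0254
```

View pics/w4.png

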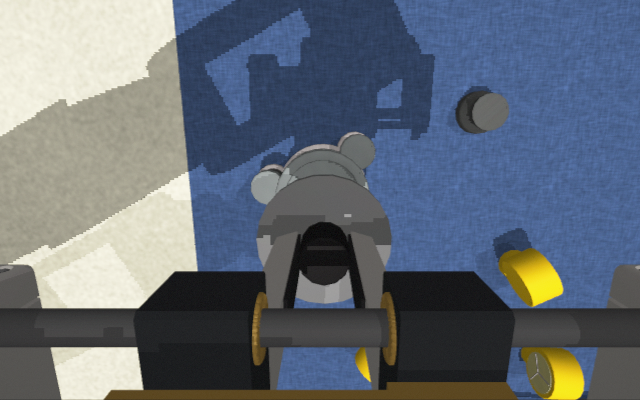

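The cap is lifted cleanly, with the knob between the jaws at (324,260). Now to the tray.

```bash
python3 -m inch '17.1 42.6 0 0 1;17.1 42.6 0 0 1;17.1 42.6 0 0 1;17.1 42.6 0 0 1;17.1 42.6 0 0 1;17.1 42.6 0 0 1;17.1 42.6 0 0 1;17.1 42.6 0 0 1;17.1 42.6 0 0 1;17.1 42.6 0 0 1;17.1 42.6 0 0 1;17.1 42.6 0 0 1;17.1 42.6 0 0 1;17.1 42.6 0 0 1;17.1 42.6 0 0 1;17.1 42.6 0 0 1;17.1 42.6 0 0 1'; python3 snap.py w5
```

```text
time: 7.37
tool_pos: [0.6468, -0.1123, 0.1514]
ee_rot: [-3.141, 0.002, 0.001]
wrist_force: [0.8, 0.2, -1.5]
width: 0.0254
t7.37 [ 0.6468 -0.1123  0.1514] [-3.141e+00  2.000e-03  1.000e-03] F [ 0.8  0.2 -1.5] w0.0254
```

View pics/w5.png

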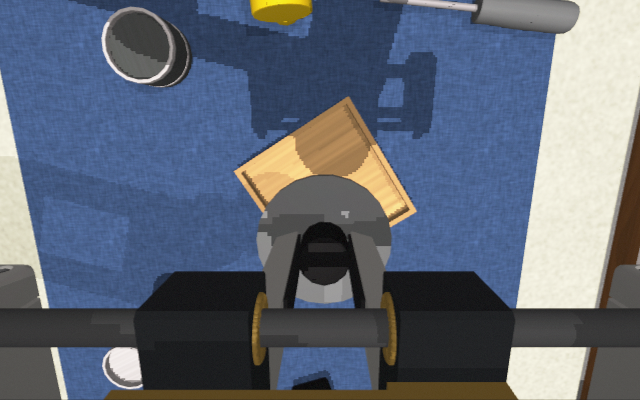

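```bash
python3 - <<'E'
from h import *; import pickle
o=pickle.load(open("pics/w5.pkl","rb"))
a,b,c=[ray("wrist",*q,.016,o) for q in [(348,97),(234,172),(416,211)]]
print(a,b,c,np.linalg.norm(a-b),np.linalg.norm(a-c),'centre',(b+c)/2)
E
```

```text
[ 0.6693646  -0.02544136  0.016     ] [ 0.56083826 -0.09462245  0.016     ] [ 0.73835556 -0.13335853  0.016     ] 0.12870115953716246 0.12808539478807268 centre [ 0.64959691 -0.11399049  0.016     ]
```

```bash
python3 -m inch '0.2 0.15 4 0 1;0.2 0.15 8 0 1;0.2 0.15 11 0 1;0.2 0.15 13 0 1;0.2 0.15 14 0 1;0.2 0.15 14.2 0 1;0.2 0.15 14.4 0 1;0.2 0.15 14.5 0 1;0.2 0.15 14.5 0 1'
```

```text
time: 8.17
tool_pos: [0.6503, -0.1143, 0.0089]
ee_rot: [3.141, -0.003, 0.001]
wrist_force: [-0.5, -0.2, -0.9]
width: 0.0252
```

```bash
python3 -m inch '0 0 0.2 0 1;0 0 0.4 0 1;0 0 0.5 0 1;0 0 0.5 0 1'
```

```text
time: 8.5
tool_pos: [0.6503, -0.1143, 0.0041]
ee_rot: [3.14, -0.003, 0.001]
wrist_force: [0.1, -0.1, -0.9]
width: 0.0254
```

```bash
python3 -m inch '0 0 0.15 0 1;0 0 0.15 0 1'; python3 -m inch '0 0 0 0 0.3;0 0 0 0 0.3;0 0 0 0 0.3;0 0 0 0 0.3;0 0 0 0 0.3;0 0 -2 0 0.3;0 0 -6 0 0.3;0 0 -10 0 0.3;0 0 -14 0 0.3;0 0 -16 0 0.3;0 0 -16 0 0.3;0 0 -16 0 0.3' ; python3 snap.py w6
```

```text
time: 8.67
tool_pos: [0.6504, -0.1144, 0.004]
ee_rot: [3.14, -0.003, 0.001]
wrist_force: [-1.5, 0.5, 3.7]
width: 0.0256
time: 9.67
tool_pos: [0.6508, -0.1144, 0.1658]
ee_rot: [3.139, -0.007, 0.0]
wrist_force: [0.2, 0.7, -0.6]
width: 0.0659
t9.67 [ 0.6508 -0.1144  0.1658] [ 3.139 -0.007  0.   ] F [ 0.2  0.7 -0.6] w0.0659
```

View pics/w6.png

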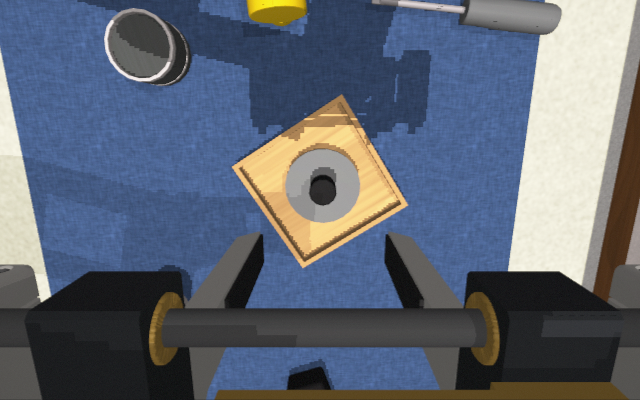

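The cap lies flat in the tray at (322,187), knob up and well centred. Next is the adapter.

```bash
python3 - <<'E'
from h import *; import pickle
o=pickle.load(open("pics/w6.pkl","rb")); p=cv2.imread("pics/w6.png"); d=np.load("pics/w6.npy"); W=cloud("wrist",d,o)
m=((W[...,2]>.041)&(W[...,2]<.055)).astype(np.uint8); m[:,220:]=0; m[110:]=0
c=max(cv2.findContours(m,0,1)[0],key=cv2.contourArea)[:,0].astype(float)
P=np.array([ray("wrist",*q,.046,o) for q in c]); print('wrist rim',cv2.minEnclosingCircle((P[:,:2]*1000).astype(np.float32)), W[m>0][:,2].mean())
p=cv2.imread("pics/top0.png");
for n,(u0,u1,v0,v1),z in [("adapter",(300,340,225,265),.046),("column",(405,445,235,270),.09)]:
    hs=cv2.cvtColor(p,cv2.COLOR_BGR2HSV)[v0:v1,u0:u1]
    m=((hs[...,1]<60)&(hs[...,2]>120)).astype(np.uint8)
    c=max(cv2.findContours(m,0,1)[0],key=cv2.contourArea)[:,0].astype(float)+[u0,v0]
    P=np.array([ray("top",*q,z) for q in c]); print(n,cv2.minEnclosingCircle((P[:,:2]*1000).astype(np.float32)))
ob=state(); print(tool([.493,.011,.20],ob))
E
```

```text
wrist rim ((497.12451171875, 12.560747146606445), 29.266143798828125) 0.04393712705795144
adapter ((494.1860656738281, 13.019908905029297), 29.54469108581543)
column ((474.65234375, -255.6287384033203), 22.60840606689453)
t9.72 [ 0.6496 -0.1141  0.1631] [ 3.14e+00 -3.00e-03  0.00e+00] F [-0.7 -0.2 -0.1] w0.0655
[-15.64192251 -12.51656237  -3.7463991 ]
```

```bash
python3 -m inch '-15.4 -12.7 0 0 0;-15.4 -12.7 0 0 0;-15.4 -12.7 0 0 0;-15.4 -12.7 0 0 0;-15.4 -12.7 0 0 0;-15.4 -12.7 0 0 0;-15.4 -12.7 0 0 0;-15.4 -12.7 0 0 0'; python3 snap.py w7;python3 - <<'E'
from h import *; import pickle
o=pickle.load(open("pics/w7.pkl","rb")); d=np.load("pics/w7.npy"); W=cloud("wrist",d,o)
m=((W[...,2]>.041)&(W[...,2]<.055)&(abs(W[...,0]-.495)<.05)&(abs(W[...,1]-.012)<.05)).astype(np.uint8)
c=max(cv2.findContours(m,0,1)[0],key=cv2.contourArea)[:,0].astype(float)
P=np.array([ray("wrist",*q,.046,o) for q in c]); (x,y),r=cv2.minEnclosingCircle((P[:,:2]*1000).astype(np.float32)); print(x,y,r,tool([x/1000,y/1000,.046],o))
E
```

```text
time: 10.38
tool_pos: [0.495, 0.0126, 0.1607]
ee_rot: [3.14, 0.0, 0.001]
wrist_force: [0.3, 0.4, -0.3]
width: 0.0944
t10.38 [0.495  0.0126 0.1607] [3.14e+00 0.00e+00 1.00e-03] F [ 0.3  0.4 -0.3] w0.0944
495.3904724121094 13.869067192077637 28.827903747558594 [ 0.04259527 -0.13942036 11.46657087]
```

View pics/w7.png

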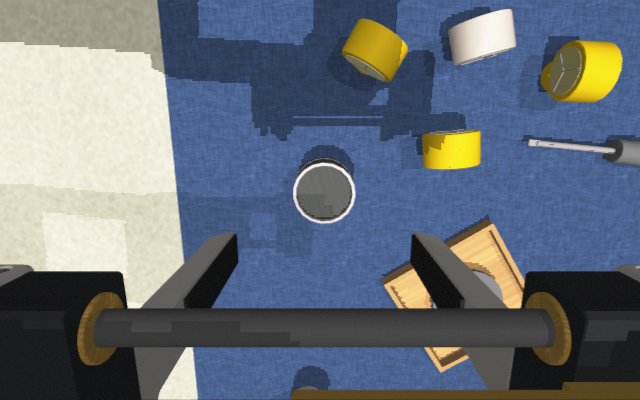

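The adapter rim is at (324,192), radius 28.8 mm as expected. Descending on it.

```bash
python3 -m inch '0.03 -0.14 4 0 0;0.03 -0.14 8 0 0;0.03 -0.14 12 0 0;0.03 -0.14 15 0 0;0.03 -0.14 16 0 0;0.03 -0.14 16.5 0 0;0.03 -0.14 16.6 0 0;0.03 -0.14 16.6 0 0'; python3 -m inch '0 0 0 0 0.6;0 0 0 0 0.6;0 0 0 0 1;0 0 0 0 1;0 0 0 0 1;0 0 0 0 1;0 0 0 0 1'
```

```text
time: 11.1
tool_pos: [0.4978, 0.013, -0.0034]
ee_rot: [3.14, -0.003, -0.001]
wrist_force: [0.6, 0.2, 0.3]
width: 0.0939
time: 11.68
tool_pos: [0.496, 0.013, -0.0032]
ee_rot: [3.14, 0.001, -0.0]
wrist_force: [-3.9, -0.4, 4.9]
width: 0.0577
```

```bash
python3 -m inch '0 0 -2 0 1;0 0 -6 0 1;0 0 -10 0 1;0 0 -14 0 1;0 0 -15 0 1;-1.8 -4 -15 0 1;-1.8 -8 -15 0 1;-1.8 -12 -15 0 1;-1.8 -16 -15 0 1;-1.8 -20 -15 0 1;-1.8 -22 -15 0 1;-1.8 -22 -15 0 1;-1.8 -22 -15 0 1;-1.8 -22 -15 0 1'; python3 snap.py w8
```

```text
time: 12.85
tool_pos: [0.4774, 0.2325, 0.1447]
ee_rot: [3.138, 0.003, -0.0]
wrist_force: [-0.1, -0.1, -3.5]
width: 0.0581
t12.85 [0.4774 0.2325 0.1447] [ 3.138e+00  3.000e-03 -0.000e+00] F [-0.1 -0.1 -3.5] w0.0581
```

View pics/w8.png

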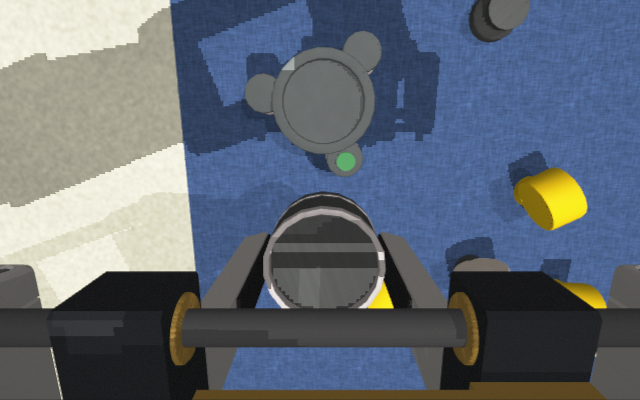

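```bash
python3 - <<'E'
from h import *; import pickle
p=cv2.imread("pics/w8.png"); cv2.imwrite("pics/w8c.png",cv2.resize(p[25:185,235:400],None,fx=4,fy=3.5,interpolation=2))
cv2.imwrite("pics/w8d.png",cv2.resize(p[185:320,245:405],None,fx=4,fy=4,interpolation=2))
o=pickle.load(open("pics/w8.pkl","rb")); d=np.load("pics/w8.npy"); W=cloud("wrist",d,o)
r=np.hypot(W[...,0]-.478,W[...,1]-.314)
m=((W[...,2]>.044)&(W[...,2]<.056)&(r<.047)).astype(np.uint8); 
P=W[m>0]; print(P[:,2].mean(),P.min(0),P.max(0))
# rim edges by ray at .051
for q in [(272,100),(375,100),(322,47),(323,154)]: print(q,ray("wrist",*q,.051,o).round(4))
z=o['tool_pos'][2]+.0492
for q in [(264,260),(384,260),(324,205)]: print(q,ray("wrist",*q,z,o).round(4), tool(ray("wrist",*q,z,o),o).round(2))
E
```

```text
0.04902682870020809 [0.43140291 0.26891406 0.04400397] [0.518533   0.35453575 0.05214085]
(272, 100) [0.4363 0.3144 0.051 ]
(375, 100) [0.5189 0.3143 0.051 ]
(322, 47) [0.4765 0.3538 0.051 ]
(323, 154) [0.4771 0.2712 0.051 ]
(264, 260) [0.4507 0.2375 0.1939] [-2.69 -0.48 -4.91]
(384, 260) [0.5058 0.2375 0.1939] [ 2.82 -0.49 -4.93]
(324, 205) [0.4783 0.2635 0.1939] [ 0.07 -3.09 -4.93]
```

View pics/w8c.png

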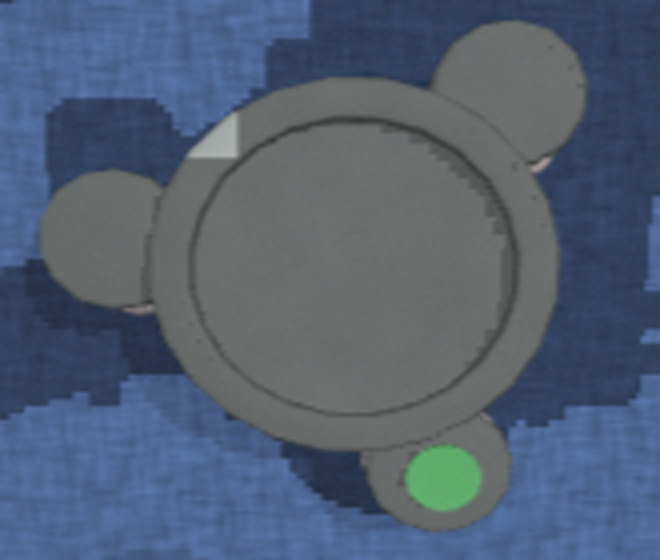

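View pics/w8d.png

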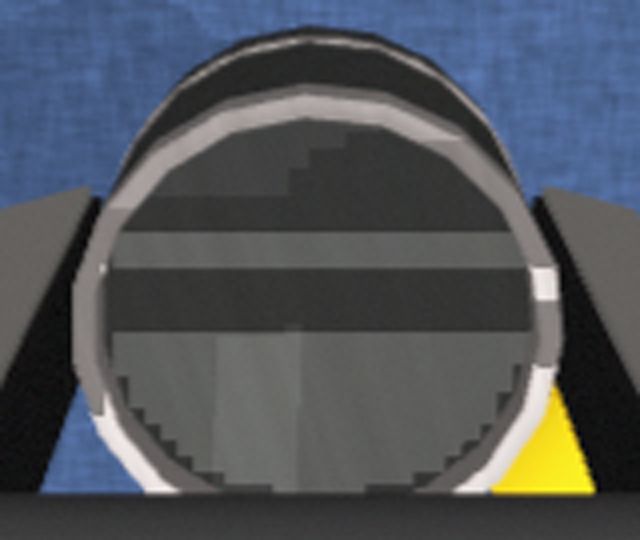

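The recess is seen empty at (323,100). I put the base centre at (0.4776, 0.3128), which agrees with where the cap was grasped. The adapter sits about 2 mm off the tool centre in y.

```bash
python3 -m inch '-0.04 -3 0 0 1;-0.04 -6 0 0 1;-0.04 -7.85 0 0 1;-0.04 -7.85 3 0 1;-0.04 -7.85 6 0 1;-0.04 -7.85 7 0 1;-0.04 -7.85 7 0 1;-0.04 -7.85 7 0 1'
```

```text
time: 13.57
tool_pos: [0.4774, 0.3093, 0.0747]
ee_rot: [3.138, 0.004, -0.003]
wrist_force: [0.2, 0.1, -3.0]
width: 0.0576
```

```bash
python3 -m inch '-0.04 -0.2 1 0 1;-0.04 -0.2 2 0 1;-0.04 -0.2 2.4 0 1;-0.04 -0.2 2.8 0 1;-0.04 -0.2 3.1 0 1;-0.04 -0.2 3.3 0 1;-0.04 -0.2 3.4 0 1;-0.04 -0.2 3.4 0 1'
```

```text
time: 14.23
tool_pos: [0.4768, 0.3112, 0.0417]
ee_rot: [3.138, 0.004, -0.003]
wrist_force: [-2.7, -2.3, 2.0]
width: 0.0577
```

```bash
python3 -m inch '0 0 0.1 0 1;0 0 0.15 0 1'; python3 -m inch '0 0 0 0 0.4;0 0 0 0 0.2;0 0 0 0 0;0 0 0 0 0;0 0 0 0 0;0 0 0 0 0;0 0 -3 0 0;0 0 -6 0 0;0 0 -9 0 0;0 0 -12 0 0;0 0 -14 0 0;0 0 -14 0 0;0 0 -14 0 0'; python3 snap.py w9
```

```text
time: 14.4
tool_pos: [0.4768, 0.311, 0.0415]
ee_rot: [3.138, 0.003, -0.003]
wrist_force: [-4.3, -3.2, 6.6]
width: 0.0579
time: 15.48
tool_pos: [0.4781, 0.312, 0.1829]
ee_rot: [3.139, 0.0, -0.003]
wrist_force: [-0.7, -0.0, -0.5]
width: 0.0942
t15.48 [0.4781 0.312  0.1829] [ 3.139e+00  0.000e+00 -3.000e-03] F [-0.7 -0.  -0.5] w0.0942
```

View pics/w9.png

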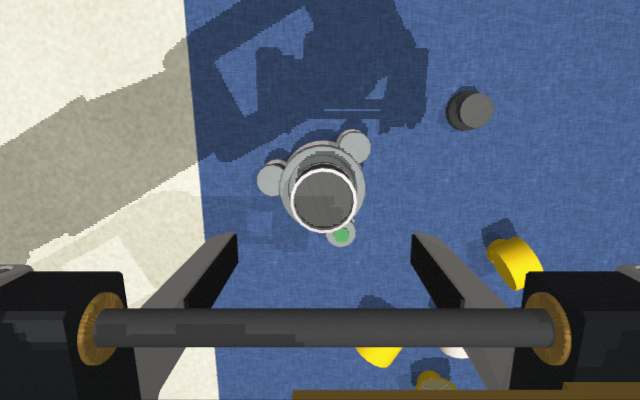

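```bash
python3 - <<'E'
from h import *; import pickle
o=pickle.load(open("pics/w9.pkl","rb")); p=cv2.imread("pics/w9.png"); d=np.load("pics/w9.npy"); W=cloud("wrist",d,o)
cv2.imwrite("pics/w9c.png",cv2.resize(p[120:255,245:385],None,fx=5,fy=4.4,interpolation=2))
m=((W[...,2]>.082)&(W[...,2]<.1)&(np.hypot(W[...,0]-.478,W[...,1]-.313)<.05)).astype(np.uint8)
c=max(cv2.findContours(m,0,1)[0],key=cv2.contourArea)[:,0].astype(float)
P=np.array([ray("wrist",*q,.09,o) for q in c]); print('rim',cv2.minEnclosingCircle((P[:,:2]*1000).astype(np.float32)))
q=W[m>0]; A=np.c_[q[:,:2]-q[:,:2].mean(0),np.ones(len(q))]; s=np.linalg.lstsq(A,q[:,2],rcond=None)[0]; print('plane slope,z',s)
f=((W[...,2]>.07)&(W[...,2]<.1)&(np.hypot(W[...,0]-.478,W[...,1]-.313)<.022)); print('floor z', np.median(W[f][:,2]))
q=W[f];A=np.c_[q[:,:2]-q[:,:2].mean(0),np.ones(len(q))]; print(np.linalg.lstsq(A,q[:,2],rcond=None)[0])
ob=state(); print(tool([.4747,-.2556,.2],ob))
E
```

```text
rim ((478.1014709472656, 311.2334289550781), 28.981081008911133)
plane slope,z [-0.00139442  0.00160335  0.08422874]
floor z 0.08262399048288621
[0.00123758 0.00359784 0.08261822]
t15.53 [0.4771 0.3115 0.1808] [ 3.137e+00  4.000e-03 -3.000e-03] F [0.6 0.7 0.1] w0.0939
[-0.09740706 56.71369287 -1.6778183 ]
```

View pics/w9c.png

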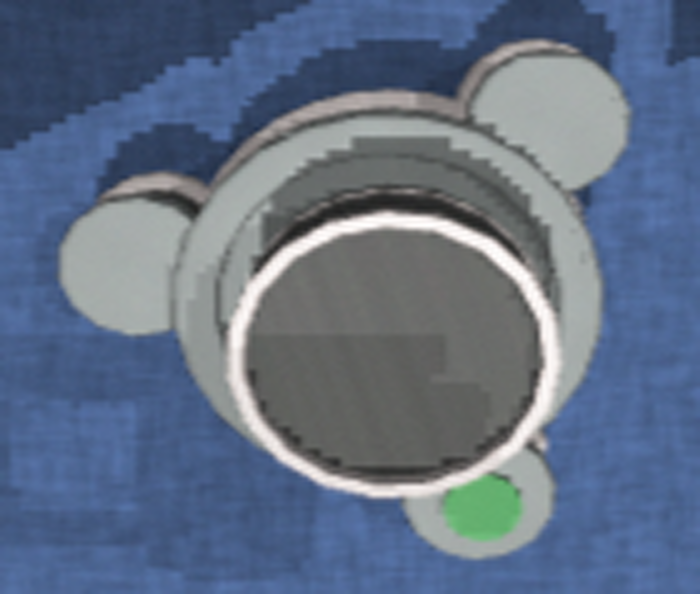

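The adapter is seated: level, floor at about 83 mm (84 expected), centred within 2 mm. Next is the column.

```bash
python3 -m inch '-0.1 56.7 -1 0 0;-0.1 56.7 -1 0 0;-0.1 56.7 -1 0 0;-0.1 56.7 -1 0 0;-0.1 56.7 -1 0 0;-0.1 56.7 -1 0 0;-0.1 56.7 -1 0 0;-0.1 56.7 -1 0 0;-0.1 56.7 -1 0 0;-0.1 56.7 -1 0 0;-0.1 56.7 -1 0 0;-0.1 56.7 -1 0 0;-0.1 56.7 -1 0 0;-0.1 56.7 -1 0 0;-0.1 56.7 -1 0 0;-0.1 56.7 -1 0 0;-0.1 56.7 -1 0 0;-0.1 56.7 -1 0 0'; python3 snap.py w10;python3 - <<'E'
from h import *; import pickle
o=pickle.load(open("pics/w10.pkl","rb")); d=np.load("pics/w10.npy"); W=cloud("wrist",d,o)
m=((W[...,2]>.078)&(W[...,2]<.1)&(abs(W[...,0]-.475)<.05)&(abs(W[...,1]+.256)<.05)).astype(np.uint8)
c=max(cv2.findContours(m,0,1)[0],key=cv2.contourArea)[:,0].astype(float)
P=np.array([ray("wrist",*q,.09,o) for q in c]); (x,y),r=cv2.minEnclosingCircle((P[:,:2]*1000).astype(np.float32)); print(x,y,r,tool([x/1000,y/1000,.09],o))
E
```

```text
time: 17.03
tool_pos: [0.4744, -0.254, 0.1922]
ee_rot: [3.139, 0.005, -0.001]
wrist_force: [0.5, 0.1, 0.5]
width: 0.0941
t17.03 [ 0.4744 -0.254   0.1922] [ 3.139e+00  5.000e-03 -1.000e-03] F [0.5 0.1 0.5] w0.0941
475.78961181640625 -254.0655059814453 22.285133361816406 [ 0.19001807 -0.01988652 10.21524724]
```

View pics/w10.png

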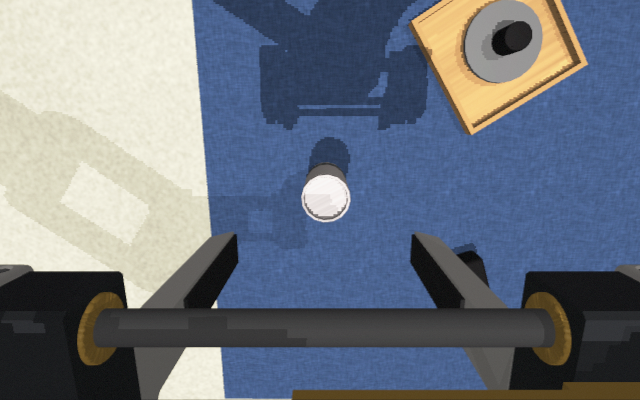

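The column rim is at (326,198), radius 22.3 mm as expected. Descending to grip it.

```bash
python3 -m inch '0.15 0 4 0 0;0.15 0 8 0 0;0.15 0 12 0 0;0.15 0 15 0 0;0.15 0 17 0 0;0.15 0 17.3 0 0;0.15 0 17.3 0 0;0.15 0 17.3 0 0'; python3 -m inch '0 0 0 0 0.7;0 0 0 0 0.7;0 0 0 0 1;0 0 0 0 1;0 0 0 0 1;0 0 0 0 1;0 0 0 0 1;0 0 0 0 1'
```

```text
time: 17.75
tool_pos: [0.4765, -0.2544, 0.0213]
ee_rot: [3.137, 0.002, 0.0]
wrist_force: [0.4, -0.0, 0.8]
width: 0.0937
time: 18.42
tool_pos: [0.4762, -0.2545, 0.0212]
ee_rot: [3.137, 0.003, 0.0]
wrist_force: [-1.5, 0.9, -1.4]
width: 0.0442
```

```bash
python3 -m inch '0 0 -3 0 1;0 0 -7 0 1;0 0 -11 0 1;0 0 -14 0 1;0.2 -48.5 -14 0 1;0.2 -48.5 -14 0 1;0.2 -48.5 -14 0 1;0.2 -48.5 -14 0 1;0.2 -48.5 -14 0 1;0.2 -48.5 -14 0 1;0.2 -48.5 -14 0 1;0.2 -48.5 -14 0 1;0.2 -48.5 -14 0 1;0.2 -48.5 -14 0 1;0.2 -48.5 -14 0 1;0.2 -48.5 -14 0 1;0.2 -48.5 -14 0 1;0.2 -48.5 -14 0 1;0.2 -48.5 -14 0 1;0.2 -48.5 -14 0 1'; python3 snap.py w11;python3 - <<'E'
import cv2
p=cv2.imread("pics/w11.png"); cv2.imwrite("pics/w11c.png",cv2.resize(p[170:320,240:400],None,fx=5,fy=4,interpolation=2))
E
```

```text
time: 20.08
tool_pos: [0.4784, 0.2298, 0.1586]
ee_rot: [3.136, 0.004, -0.001]
wrist_force: [1.0, -0.4, -1.7]
width: 0.0438
t20.08 [0.4784 0.2298 0.1586] [ 3.136e+00  4.000e-03 -1.000e-03] F [ 1.  -0.4 -1.7] w0.0438
```

View pics/w11.png

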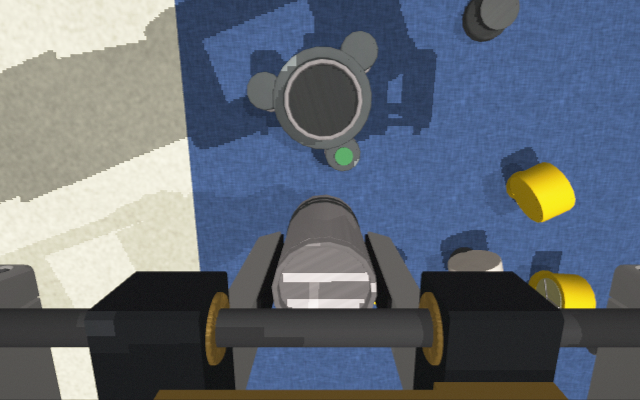

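View pics/w11c.png

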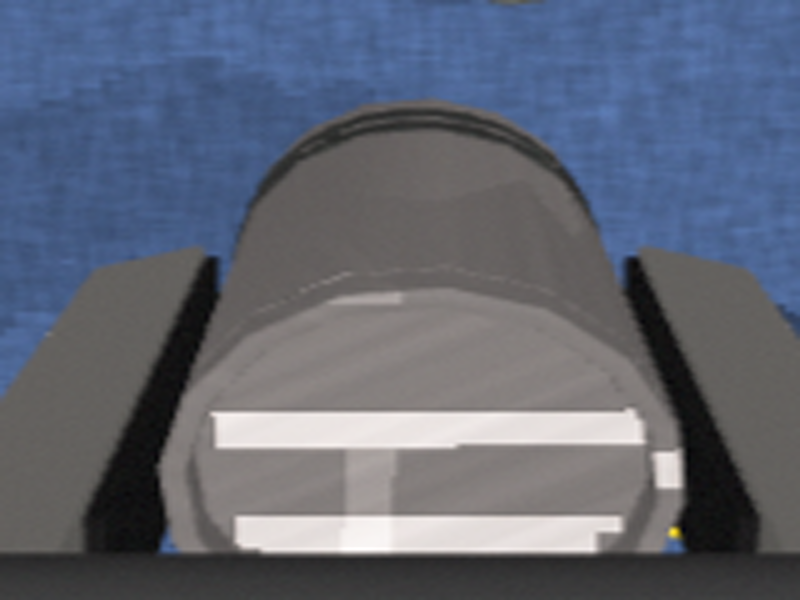

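```bash
python3 - <<'E'
from h import *; import pickle
o=pickle.load(open("pics/w11.pkl","rb")); z=o['tool_pos'][2]
for q,h in [((325.5,236.6),.0688),((272.2,265),.0688),((376.8,265),.0688),((323,194.6),-.0192)]: print(q,tool(ray("wrist",*q,z+h,o),o).round(2))
d=np.load("pics/w11.npy"); W=cloud("wrist",d,o)
m=((W[...,2]>.08)&(W[...,2]<.1)&(np.hypot(W[...,0]-.478,W[...,1]-.312)<.045)).astype(np.uint8)
c=max(cv2.findContours(m,0,1)[0],key=cv2.contourArea)[:,0].astype(float)
P=np.array([ray("wrist",*q,.09,o) for q in c]); print(cv2.minEnclosingCircle((P[:,:2]*1000).astype(np.float32)))
p=cv2.imread("pics/w11.png"); cv2.imwrite("pics/w11e.png",cv2.resize(p[30:175,240:390],None,fx=5,fy=4,interpolation=2))
E
```

```text
(325.5, 236.6) [ 0.12 -2.3  -6.89]
(272.2, 265) [-2.02 -1.1  -6.88]
(376.8, 265) [ 2.18 -1.1  -6.89]
(323, 194.6) [ 0.01 -2.07  1.91]
((477.98577880859375, 310.1938171386719), 28.65249252319336)
```

View pics/w11e.png

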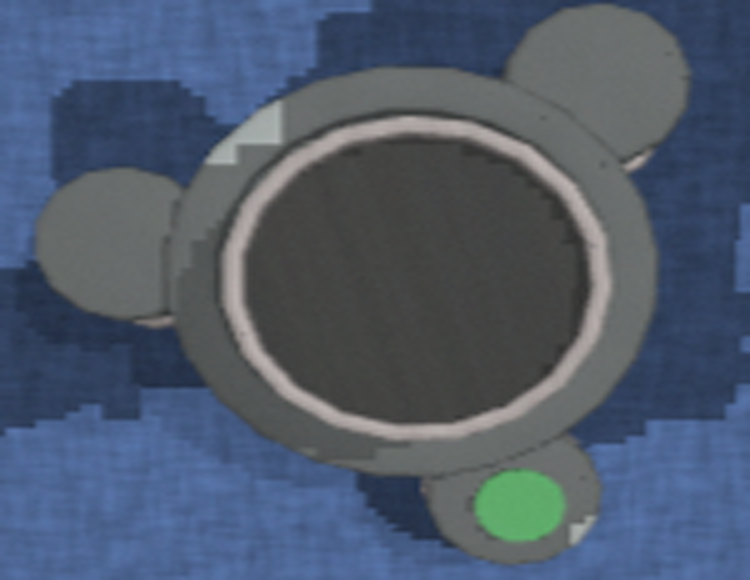

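```bash
python3 -m inch '-0.04 -3 0 0 1;-0.04 -6 0 0 1;-0.04 -8.2 0 0 1;-0.04 -8.2 1 0 1;-0.04 -8.2 2 0 1;-0.04 -8.2 2.5 0 1;-0.04 -8.2 2.5 0 1;-0.04 -8.2 2.5 0 1'
```

```text
time: 20.8
tool_pos: [0.478, 0.3101, 0.1326]
ee_rot: [3.135, 0.005, -0.004]
wrist_force: [-0.6, -0.7, -1.6]
width: 0.0434
```

```bash
python3 -m inch '0 -0.15 0.6 0 1;0 -0.15 1.2 0 1;0 -0.15 1.7 0 1;0 -0.15 2.1 0 1;0 -0.15 2.4 0 1;0 -0.15 2.6 0 1;0 -0.15 2.7 0 1;0 -0.15 2.75 0 1;0 -0.15 2.75 0 1'
```

```text
time: 21.55
tool_pos: [0.478, 0.3116, 0.1053]
ee_rot: [3.136, 0.004, -0.003]
wrist_force: [-1.0, -0.5, -2.4]
width: 0.0435
```

```bash
python3 -m inch '0 0 0.1 0 1;0 0 0.2 0 1;0 0 0.2 0 1'
```

```text
time: 21.8
tool_pos: [0.4782, 0.3118, 0.1051]
ee_rot: [3.136, 0.003, -0.003]
wrist_force: [-2.7, -0.9, 5.0]
width: 0.0435
```

Contact comes at the expected full depth: the foot is at about 84 mm, and the force swung from -2.4 to +5 N. Releasing.

```bash
python3 -m inch '0 0 0 0 0.4;0 0 0 0 0.2;0 0 0 0 0.1;0 0 0 0 0.1;0 0 0 0 0.1;0 0 0 0 0.1;0 0 -3 0 0.1;0 0 -6 0 0.1;0 0 -9 0 0.1;0 0 -12 0 0.1;0 0 -14 0 0.1;0 0 -14 0 0.1;0 0 -14 0 0.1'; python3 snap.py w12; python3 - <<'E'
from h import *; import pickle
o=pickle.load(open("pics/w12.pkl","rb")); p=cv2.imread("pics/w12.png"); d=np.load("pics/w12.npy"); W=cloud("wrist",d,o)
r=np.hypot(W[...,0]-.478,W[...,1]-.312)
m=((W[...,2]>.16)&(W[...,2]<.19)&(r<.04)).astype(np.uint8)
c=max(cv2.findContours(m,0,1)[0],key=cv2.contourArea)[:,0].astype(float)
P=np.array([ray("wrist",*q,.174,o) for q in c]); print('rim',cv2.minEnclosingCircle((P[:,:2]*1000).astype(np.float32)))
q=W[(m>0)&(r<.017)]; A=np.c_[q[:,:2]-q[:,:2].mean(0),np.ones(len(q))]; print('floor (168)',np.linalg.lstsq(A,q[:,2],rcond=None)[0])
s,_=robot.snapshot("scene"); t,_=robot.snapshot("top"); cv2.imwrite("pics/top12.png",t)
cv2.imwrite("pics/s12c.png",np.hstack([cv2.resize(s[100:240,400:530],None,fx=3,fy=3,interpolation=2),p[100:400,180:580][:, :400] if 0 else cv2.resize(p[110:250,240:370],None,fx=3,fy=3,interpolation=2)]))
E
```

```text
time: 22.88
tool_pos: [0.4792, 0.3128, 0.246]
ee_rot: [3.138, 0.0, -0.003]
wrist_force: [-0.3, -0.0, -1.0]
width: 0.0848
t22.88 [0.4792 0.3128 0.246 ] [ 3.138e+00  0.000e+00 -3.000e-03] F [-0.3 -0.  -1. ] w0.0848
rim ((478.2838134765625, 312.2041931152344), 22.646465301513672)
floor (168) [ 0.00280635 -0.00206886  0.16660859]
```

View pics/s12c.png

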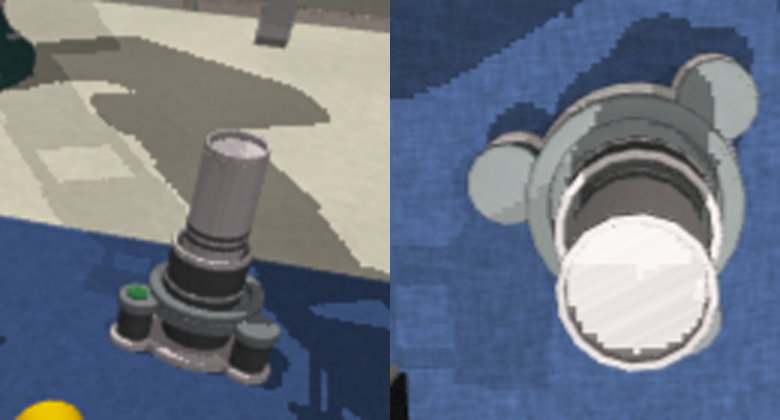

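View pics/w12.png

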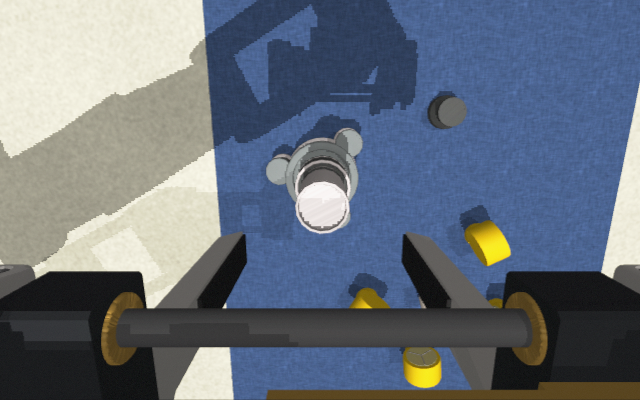

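The column is seated: level, rim centre (0.4783, 0.3122), centred on the adapter. Next is the white head; the jaws turn to match its drum axis at about -76°.

```bash
python3 -m inch '15 16.7 4 1.32 0.35;15 16.7 4 1.32 0.35;15 16.7 4 1.32 0.35;15 16.7 4 1.32 0.35;15 16.7 4 1.32 0.35;15 16.7 4 1.32 0.35;15 16.7 4 1.32 0.35;15 16.7 4 1.32 0.35;15 16.7 4 1.32 0.35;15 16.7 4 1.32 0.35;15 16.7 4 1.32 0.35;15 16.7 4 1.32 0.35;15 16.7 4 1.32 0.35;15 16.7 4 1.32 0.35'; python3 snap.py w13
```

```text
time: 24.2
tool_pos: [0.6264, 0.1442, 0.2011]
ee_rot: [3.131, -0.005, -1.322]
wrist_force: [-0.1, -0.1, -0.1]
width: 0.0608
t24.20 [0.6264 0.1442 0.2011] [ 3.131 -0.005 -1.322] F [-0.1 -0.1 -0.1] w0.0608
```

View pics/w13.png

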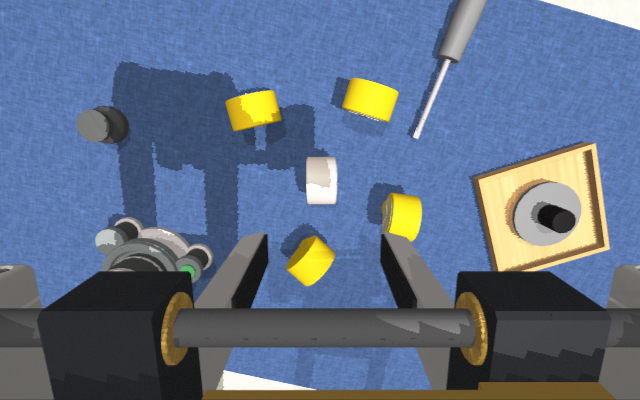

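```bash
python3 - <<'E'
from h import *; import pickle
o=pickle.load(open("pics/w13.pkl","rb")); p=cv2.imread("pics/w13.png"); d=np.load("pics/w13.npy"); W=cloud("wrist",d,o)
cv2.imwrite("pics/w13c.png",cv2.resize(p[140:220,280:370],None,fx=7,fy=7,interpolation=2))
hs=cv2.cvtColor(p,cv2.COLOR_BGR2HSV)
m=((hs[...,1]<70)&(W[...,2]>.028)&(np.hypot(W[...,0]-.628,W[...,1]-.146)<.04))
q=W[m]; print(len(q),q.min(0),q.max(0))
# ridge: top points
t=q[q[:,2]>q[:,2].max()-.005]
M=R.from_euler('xyz',o['ee_rot']).as_matrix()
T=(q-o['tool_pos'])@M*100
mm=T[:,2]; print('tool bb',T.min(0),T.max(0))
r=cv2.minAreaRect((T[:,:2]*10).astype(np.float32)); print(r)
tt=T[T[:,2]<T[:,2].min()+.6]; print('ridge',tt.mean(0),cv2.minAreaRect((tt[:,:2]*10).astype(np.float32)))
E
```

```text
23734 [0.60367151 0.11018027 0.02923175] [0.66250612 0.18598844 0.34397182]
tool bb [ -4.02482508  -3.03561914 -14.31091548] [ 3.81421546  1.75307261 17.17219875]
((-1.0326919555664062, -6.479900360107422), (47.816734313964844, 78.38734436035156), 89.63922119140625)
ridge [ -1.9948103   -1.90330591 -14.06349898] ((-1.5567970275878906, -19.952205657958984), (14.686975479125977, 72.6893081665039), 87.61812591552734)
```

View pics/w13c.png

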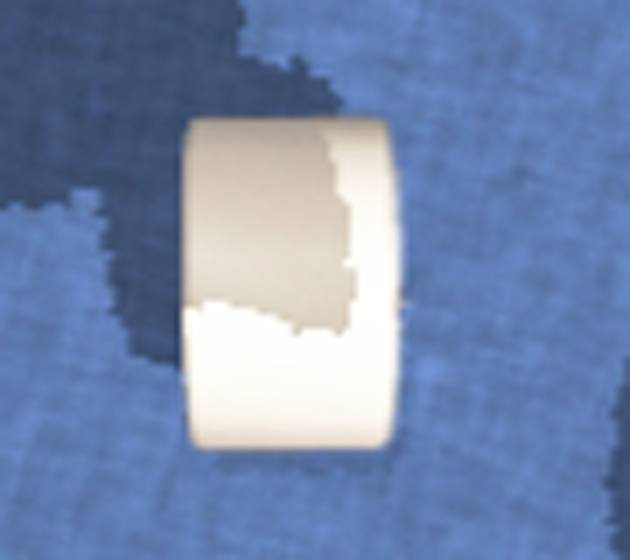

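```bash
python3 - <<'E'
from h import *; import pickle
o=pickle.load(open("pics/w13.pkl","rb"))
for q,z in [((306.1,182),.062),((337.1,182),.062),((321.6,156.7),.037),((321.6,204.3),.037),((321.6,156.7),.041),((321.6,204.3),.041)]: print(q,tool(ray("wrist",*q,z,o),o).round(2),ray("wrist",*q,z,o).round(4))
E
```

```text
(306.1, 182) [-1.69 -0.83 13.89] [0.6289 0.1615 0.062 ]
(337.1, 182) [ 1.35 -0.82 13.91] [0.6364 0.1321 0.062 ]
(321.6, 156.7) [-0.18 -3.03 16.37] [0.6537 0.1521 0.037 ]
(321.6, 204.3) [-0.19  2.05 16.43] [0.6045 0.1397 0.037 ]
(321.6, 156.7) [-0.18 -3.07 15.97] [0.6542 0.1522 0.041 ]
(321.6, 204.3) [-0.19  1.95 16.03] [0.6055 0.14   0.041 ]
```

The head is at (321,180) and measures 30.4 x 50.8 mm, with its axis aligned to the jaws. Its centre in the tool frame is (-0.18, -0.5) cm.

```bash
python3 -m inch '-0.18 -0.5 4 0 0.35;-0.18 -0.5 8 0 0.35;-0.18 -0.5 12 0 0.35;-0.18 -0.5 14 0 0.35;-0.18 -0.5 14 0 0.35;-0.18 -0.5 14 0 0.35'; python3 snap.py w14
```

```text
time: 24.75
tool_pos: [0.6287, 0.146, 0.06]
ee_rot: [3.128, -0.005, -1.321]
wrist_force: [-0.2, 0.2, 0.2]
width: 0.0615
t24.75 [0.6287 0.146  0.06  ] [ 3.128 -0.005 -1.321] F [-0.2  0.2  0.2] w0.0615
```

View pics/w14.png

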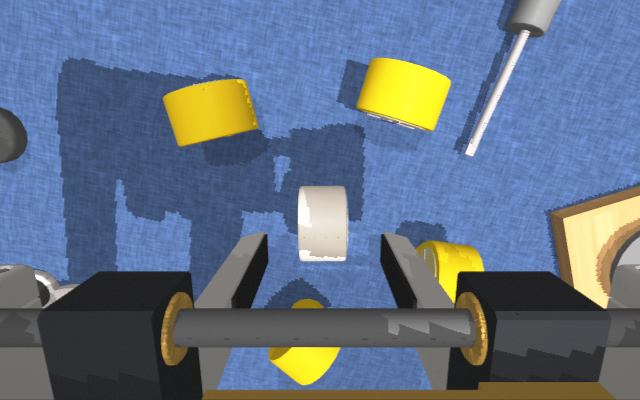

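```bash
python3 - <<'E'
from h import *; import pickle
o=pickle.load(open("pics/w14.pkl","rb")); p=cv2.imread("pics/w14.png"); d=np.load("pics/w14.npy"); W=cloud("wrist",d,o)
hs=cv2.cvtColor(p,cv2.COLOR_BGR2HSV); m=cv2.inRange(hs,(20,120,80),(35,255,255))>0
M=R.from_euler('xyz',o['ee_rot']).as_matrix()
T=(W-o['tool_pos'])@M*100
s=m.copy(); s[:, :400]=False; s[:200]=False; s[310:]=False
print('yellow right',T[s].min(0),T[s].max(0))
for u,v in [(425,262),(432,270),(420,255),(412,245)]: print(u,v,T[v,u].round(2),W[v,u].round(3),hs[v,u])
for q in [(322,187),(322,262)]: print(tool(ray("wrist",*q,.04,o),o))
E
```

```text
yellow right [  0.04739372  -6.89896482 -19.95826394] [12.86167596  4.9067339   6.2372423 ]
425 262 [7.07 2.8  2.72] [0.619 0.07  0.033] [ 25  68 131]
432 270 [7.1  2.72 1.22] [0.62  0.07  0.048] [ 25  92 130]
420 255 [7.08 2.83 4.08] [0.618 0.07  0.02 ] [ 26  80 128]
412 245 [ 4.28 -0.98 -4.08] [0.649 0.107 0.101] [113  33 132]
[-0.06946325 -2.64269827  1.96306432]
[-0.07720366  2.50471692  2.03302273]
```

The nearest yellow decoy starts 70 mm out and the finger backs reach about 43 mm, so there is clearance.

```bash
python3 -m inch '-0.07 -0.07 3 0 0.35;-0.07 -0.07 5 0 0.35;-0.07 -0.07 5.9 0 0.35;-0.07 -0.07 5.9 0 0.35;-0.07 -0.07 5.9 0 0.35'; python3 -m inch '0 0 0 0 0.6;0 0 0 0 0.8;0 0 0 0 1;0 0 0 0 1;0 0 0 0 1;0 0 0 0 1;0 0 0 0 1;0 0 0 0 1'
```

```text
time: 25.22
tool_pos: [0.6319, 0.1469, 0.0057]
ee_rot: [3.136, -0.006, -1.321]
wrist_force: [-0.5, -1.2, -0.2]
width: 0.0612
time: 25.88
tool_pos: [0.6321, 0.1472, 0.0063]
ee_rot: [3.137, -0.005, -1.321]
wrist_force: [-0.7, 2.1, 3.8]
width: 0.0298
```

```bash
python3 -m inch '0 0 -2 0 1;0 0 -6 0 1;0 0 -10 0 1;0 0 -14 0 1;0 0 -18 0 1;0 0 -21 0 1;-12.3 12.8 -21 -1.32 1;-12.3 12.8 -21 -1.32 1;-12.3 12.8 -21 -1.32 1;-12.3 12.8 -21 -1.32 1;-12.3 12.8 -21 -1.32 1;-12.3 12.8 -21 -1.32 1;-12.3 12.8 -21 -1.32 1;-12.3 12.8 -21 -1.32 1;-12.3 12.8 -21 -1.32 1;-12.3 12.8 -21 -1.32 1;-12.3 12.8 -21 -1.32 1;-12.3 12.8 -21 -1.32 1;-12.3 12.8 -21 -1.32 1;-12.3 12.8 -21 -1.32 1'; python3 snap.py w15; python3 - <<'E'
import cv2
p=cv2.imread("pics/w15.png"); cv2.imwrite("pics/w15c.png",cv2.resize(p[40:320,225:425],None,fx=4,fy=2.1,interpolation=2))
E
```

```text
time: 27.55
tool_pos: [0.4782, 0.2359, 0.2155]
ee_rot: [3.135, 0.004, -0.003]
wrist_force: [1.1, 0.6, -2.3]
width: 0.0299
t27.55 [0.4782 0.2359 0.2155] [ 3.135e+00  4.000e-03 -3.000e-03] F [ 1.1  0.6 -2.3] w0.0299
```

View pics/w15.png

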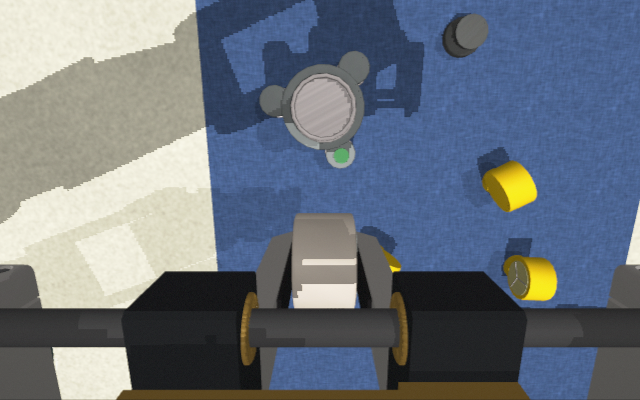

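```bash
python3 - <<'E'
from h import *; import pickle
o=pickle.load(open("pics/w15.pkl","rb")); p=cv2.imread("pics/w15.png"); d=np.load("pics/w15.npy"); W=cloud("wrist",d,o)
cv2.imwrite("pics/w15d.png",cv2.resize(p[200:320,270:380],None,fx=6,fy=5,interpolation=2))
mt=robot.camera_info("wrist")["mount"]; K=robot.camera_info("wrist")["K"]
for v in (212.5,213.5,214.5):
    dr=mt[:3,:3]@np.linalg.inv(K)@[325,v,1]; c=mt[:3,3]
    # point on ray at z=-.0307 ; horizontal offset to axis
    t=(-.0307-c[2])/dr[2]; y=c[1]+dr[1]*t; n=np.hypot(dr[1],dr[2])/dr[2]*.025
    print(v,'head centre y_tool',(y+n)*100)
T=(W-o['tool_pos'])@R.from_euler('xyz',o['ee_rot']).as_matrix()*100
col=T[205:305,325]; print(col[::6].round(2))
m=((W[...,2]>.165)&(W[...,2]<.185)&(np.hypot(W[...,0]-.478,W[...,1]-.312)<.035)).astype(np.uint8)
c=max(cv2.findContours(m,0,1)[0],key=cv2.contourArea)[:,0].astype(float)
m2=((W[...,2]>.155)&(W[...,2]<.185)&(np.hypot(W[...,0]-.478,W[...,1]-.312)<.035)).astype(np.uint8)
for mm in (m,m2):
    c=max(cv2.findContours(mm,0,1)[0],key=cv2.contourArea)[:,0].astype(float)
    P=np.array([ray("wrist",*q,.174,o) for q in c]); print(cv2.minEnclosingCircle((P[:,:2]*1000).astype(np.float32)))
E
```

```text
212.5 head centre y_tool 0.34890979821744667
213.5 head centre y_tool 0.4026336954578238
214.5 head centre y_tool 0.45645414326363
[[ 0.22  3.54 21.71]
 [ 0.22  4.24 21.48]
 [ 0.12 -2.13 -3.5 ]
 [ 0.11 -1.91 -3.76]
 [ 0.11 -1.71 -4.09]
 [ 0.11 -1.54 -4.48]
 [ 0.11 -1.34 -4.75]
 [ 0.11 -1.12 -4.93]
 [ 0.11 -0.92 -5.16]
 [ 0.11 -0.63 -5.16]
 [ 0.11 -0.43 -5.37]
 [ 0.11 -0.15 -5.39]
 [ 0.11  0.15 -5.36]
 [ 0.11  0.4  -5.45]
 [ 0.11  0.75 -5.35]
 [ 0.11  1.07 -5.32]
 [ 0.11  1.47 -5.15]]
((478.1167907714844, 310.6722717285156), 21.711606979370117)
((478.1167907714844, 310.6722717285156), 21.711606979370117)
```

View pics/w15d.png

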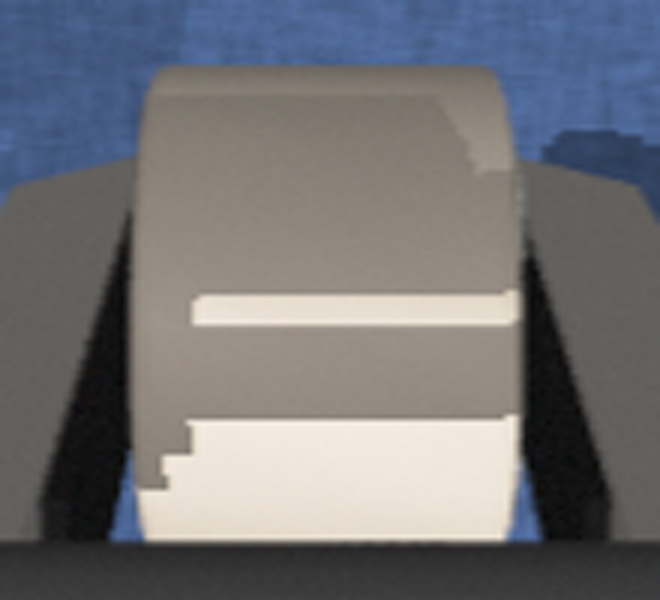

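```bash
python3 -m inch '-0.04 -3 0 0 1;-0.04 -6 0 0 1;-0.04 -8 0 0 1;-0.04 -8 0 0 1;-0.04 -8 1 0 1;-0.04 -8 1.5 0 1;-0.04 -8 1.5 0 1;-0.04 -8 1.5 0 1'; python3 - <<'E'
from h import *
s,_=robot.snapshot("scene"); cv2.imwrite("pics/s16c.png",cv2.resize(s[60:240,400:560],None,fx=4,fy=3.3,interpolation=2))
state()
E
```

```text
time: 28.27
tool_pos: [0.4777, 0.3146, 0.1992]
ee_rot: [3.134, 0.006, -0.004]
wrist_force: [0.5, -0.4, -2.4]
width: 0.03
t28.32 [0.478  0.3148 0.1999] [ 3.134  0.005 -0.004] F [ 0.4  0.2 -1.9] w0.0299
```

View pics/s16c.png

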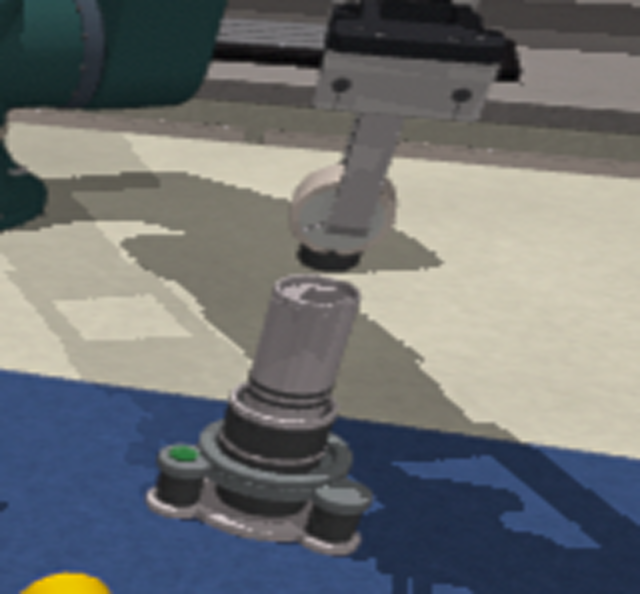

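The head's foot is right above the column dish. I'll lower it slowly.

```bash
python3 -m inch '-0.02 -0.05 0.6 0 1;-0.02 -0.05 1.2 0 1;-0.02 -0.05 1.6 0 1;-0.02 -0.05 2 0 1;-0.02 -0.05 2.3 0 1;-0.02 -0.05 2.5 0 1;-0.02 -0.05 2.55 0 1;-0.02 -0.05 2.55 0 1;-0.02 -0.05 2.55 0 1'
```

```text
time: 29.07
tool_pos: [0.4777, 0.3152, 0.1745]
ee_rot: [3.134, 0.005, -0.004]
wrist_force: [-0.1, 0.2, -2.6]
width: 0.03
```

```bash
python3 -m inch '0 0 0.1 0 1;0 0 0.2 0 1;0 0 0.2 0 1'
```

```text
time: 29.32
tool_pos: [0.4782, 0.3155, 0.1743]
ee_rot: [3.136, 0.002, -0.004]
wrist_force: [-0.6, -0.9, 4.6]
width: 0.0297
```

Contact at the expected depth, with the tool at z 0.1743. Releasing and rising straight up.

```bash
python3 -m inch '0 0 0 0 0.8;0 0 0 0 0.6;0 0 0 0 0.4;0 0 0 0 0.2;0 0 0 0 0.2;0 0 0 0 0.2;0 0 -2 0 0.2;0 0 -5 0 0.2;0 0 -8 0 0.2;0 0 -11 0 0.2;0 0 -12 0 0.2;0 0 -12 0 0.2;0 0 -12 0 0.2'; python3 snap.py w17; python3 - <<'E'
from h import *
s,d=robot.snapshot("scene"); np.save("pics/s17.npy",d); cv2.imwrite("pics/s17.png",s); cv2.imwrite("pics/s17c.png",cv2.resize(s[60:240,400:560],None,fx=4,fy=3.3,interpolation=2))
t,d=robot.snapshot("top"); np.save("pics/t17.npy",d); cv2.imwrite("pics/t17.png",t)
E
```

```text
time: 30.4
tool_pos: [0.4785, 0.3162, 0.2936]
ee_rot: [3.135, 0.002, -0.004]
wrist_force: [0.7, 0.9, -0.6]
width: 0.0752
t30.40 [0.4785 0.3162 0.2936] [ 3.135e+00  2.000e-03 -4.000e-03] F [ 0.7  0.9 -0.6] w0.0752
```

View pics/s17c.png

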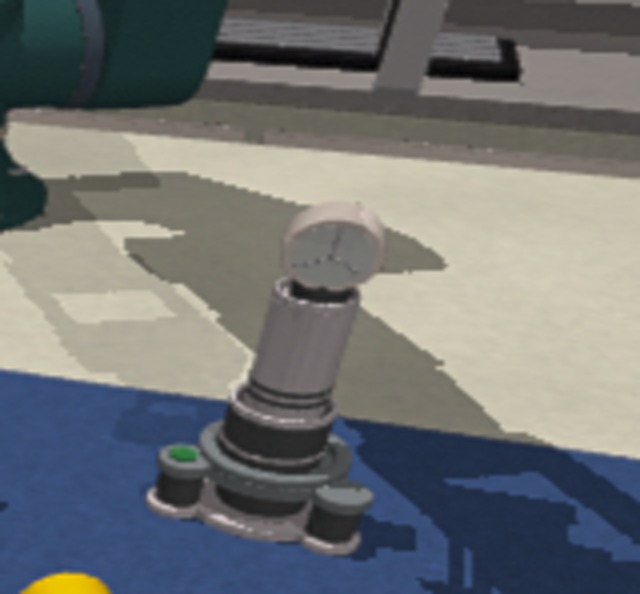

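View pics/w17.png

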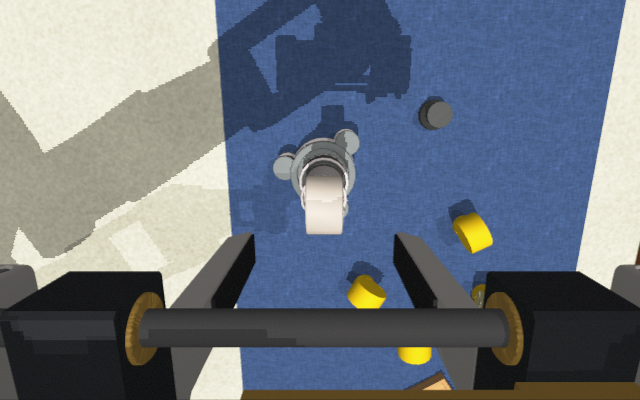

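```bash
python3 - <<'E'
from h import *; import pickle
o=pickle.load(open("pics/w17.pkl","rb")); d=np.load("pics/w17.npy"); W=cloud("wrist",d,o)
r=np.hypot(W[...,0]-.478,W[...,1]-.312)
q=W[(r<.04)&(W[...,2]>.19)&(W[...,2]<.25)]; print('head',q.min(0),q.max(0),'top %.4f'%np.percentile(q[:,2],98))
for n in ("top0","t17"):
    d=np.load(f"pics/{n}.npy"); W=cloud("top",d)
    for k,x,y in [("cap",.65,-.114),("batt",.639,-.379),("loupe",.626,.386),("drv",.79,.044)]:
        s=W[(abs(W[...,0]-x)<.055)&(abs(W[...,1]-y)<.05)&(W[...,2]>.012)&(W[...,2]<.1)]; print(n,k,s.mean(0).round(3),s[:,2].max().round(3))
E
cat > /dev/null
```

```text
head [0.46356206 0.29106572 0.20023291] [0.4951369 0.3370564 0.2300238] top 0.2290
top0 cap [ 0.656 -0.115  0.016] 0.023
top0 batt [ 0.638 -0.375  0.029] 0.036
top0 loupe [0.624 0.382 0.029] 0.04
top0 drv [0.806 0.046 0.022] 0.03
t17 cap [ 0.65  -0.114  0.022] 0.052
t17 batt [ 0.638 -0.375  0.029] 0.037
t17 loupe [0.624 0.382 0.028] 0.039
t17 drv [0.804 0.046 0.022] 0.032
```

View pics/t17.png

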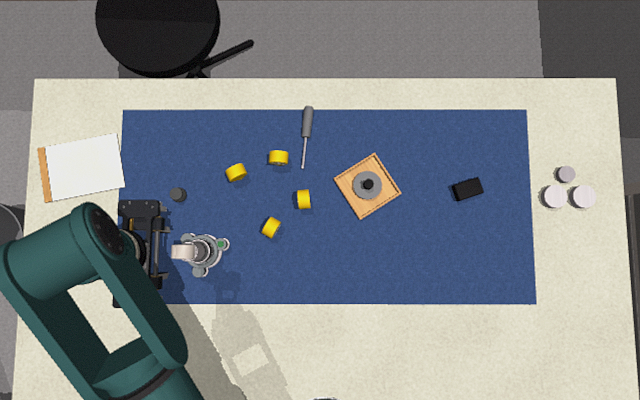

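```bash
python3 -m inch '0 0 -2 0 0.2;0 0 -2 0 0.2;0 0 -2 0 0.2;0 0 -2 0 0.2;0 0 -2 0 0.2'; python3 -c "
from bench import robot
print(robot.close_job())"
```

```text
time: 30.97
tool_pos: [0.4776, 0.3158, 0.31]
ee_rot: [3.132, 0.008, -0.004]
wrist_force: [0.5, 1.1, 0.2]
width: 0.0752
the job is handed in; nothing more can be done
None
```

The job is done and handed in at about 31 s. The cap lies flat in the tray with its knob up, and the adapter, column and white head are stacked on the base in that order.

**Last checks:**
- **Stack:** the top of the head is at 229–230 mm (230 expected). The adapter and column dish floors are level and within 1.5 mm of their expected heights. Each part came out within about 2–3 mm of the centre of the one below.
- **Cap and bystanders:** the cap is centred in the tray. The battery, loupe and screwdriver are within about 2 mm of their starting places in the top view.
- **Gripper:** it is open and clear of everything.

**What disagreed:**
- **Finger length:** the first grasp of the cap missed because the fingers end about 19 mm short of the reported TCP. The jaws closed just above the knob and touched it with about 4 N, but the cap did not move. I set all later heights from the real fingertips.
- **Depth readings:** wrist-camera depth read about 1.5 mm low throughout.
- **Head centring:** the foot can't be seen inside the dish, so this rests on where the drum is and on contact coming at the expected height.

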